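# Pack the spice chest, check it with a straightedge and close it

### The job

Stand every jar and tin from the serving board upright inside the spice chest so that none sticks up above the rim. Then check it: lay the straightedge squarely across the rim at the end nearest the robot, slide it along the rim to the far end, and lay it back on the counter. Finally lower the lid over the two pins until it lies flush on the rim, leaving the mug, bowl and pepper mill where they are.

Things in the scene. Friction and masses are not known exactly. Their poses are not given: they have to be found in the camera images.
- chest: Open wooden spice chest, fixed to the counter, 188 mm (its x) x 200 mm (its y) outside, flat rim 108 mm above the counter; origin at the centre of its underside, x pointing away from the robot (turned at most 15 degrees). Two troughs run side by side along x, parted by an 8 mm wall at y = 0 as high as the rim. Side walls 8 mm thick, end walls 26 mm.
- deep (a point): Centre of the floor of the chest's deep trough (the +y one): trough 136 mm long (x), 88 mm wide (y), floor 10 mm above the counter, 98 mm below the rim. Room for three jars or tins in a row.
- raised (a point): Centre of the floor of the chest's raised trough (the -y one): trough 136 mm long (x), 88 mm wide (y), floor 50 mm above the counter, 58 mm below the rim. Room for three jars or tins in a row.
- pin_a (a point): Foot, at rim height, of a steel locating pin on the chest's near end wall, at chest (x, y) = (-81, 84) mm: 10 mm diameter, 20 mm high, the last 8 mm tapered.
- pin_b (a point): Foot, at rim height, of the second, equal pin, on the far end wall at chest (x, y) = (81, -84) mm.
- lid: Flat wooden lid, loose, on the counter on the robot's right: plate 188 (x) x 200 (y) x 8 mm with two 14 mm through holes at (x, y) = (-81, 84) and (81, -84) mm matching the pins (fits half-turned too). On top, centred, a handle bar along x, 100 mm long, 22 mm wide, 40 mm high above the plate. About 0.3 kg. Origin at the centre of the underside, z up.
- straightedge: Loose wooden straightedge lying on the counter on the right, beyond the lid: a plain bar 224 mm long (its y), 24 mm wide (its x), 32 mm high, 0.13 kg; origin at the centre of its underside, z up.
- board: Dark wooden serving board, fixed, 290 mm (x) x 160 mm (y) x 8 mm, on the robot's left; the jars and tins stand on it at the start. Origin at the centre of its underside.
- mug: Bystander: white mug, 80 mm diameter, 85 mm high, beyond the chest; origin at the centre of its underside.
- bowl: Bystander: blue bowl, 140 mm diameter, 55 mm high, beyond the chest; origin at the centre of its underside.
- mill: Bystander: dark wooden pepper mill, 52 mm diameter, 95 mm high, beyond the serving board; origin at the centre of its underside.
- jar0: Tall spice jar, upright amber glass cylinder with a black cap and paper label, 38 mm diameter, 90 mm high, about 0.14 kg, standing on the serving board at the start; origin at the centre of its underside, z up its axis. It may be absent.
- jar1: Tall spice jar, upright amber glass cylinder with a black cap and paper label, 38 mm diameter, 90 mm high, about 0.14 kg, standing on the serving board at the start; origin at the centre of its underside, z up its axis. It may be absent.
- jar2: Tall spice jar, upright amber glass cylinder with a black cap and paper label, 38 mm diameter, 90 mm high, about 0.14 kg, standing on the serving board at the start; origin at the centre of its underside, z up its axis. It may be absent.
- tin0: Low spice tin, plain pale-metal cylinder, no label, 38 mm diameter, 50 mm high, about 0.11 kg, standing on the serving board at the start; origin at the centre of its underside, z up its axis. It may be absent.
- tin1: Low spice tin, plain pale-metal cylinder, no label, 38 mm diameter, 50 mm high, about 0.11 kg, standing on the serving board at the start; origin at the centre of its underside, z up its axis. It may be absent.
- tin2: Low spice tin, plain pale-metal cylinder, no label, 38 mm diameter, 50 mm high, about 0.11 kg, standing on the serving board at the start; origin at the centre of its underside, z up its axis. It may be absent.
Mind the look-alikes: they are no part of the job. What is shaped like the jar0 but green is not meant. Leave any green look-alike of the tin2 alone.

How it is judged:
By the outcome, as a careful person would: the job done as asked, in the order asked, and still so for the second after the job is handed in, with the robot touching nothing.
Of jar0, jar1, jar2, tin0, tin1, tin2 only 4 to 6 are there at a start; the rules pass over those that are not, and their reading is None.
At some moment in a run one of lid, straightedge may be knocked a few centimetres aside while the robot is not near it.
It also fails if it takes over 210 s, if anything falls off the work surface, if the arm or the gripper's body presses on something with over 40 N, if the wrist force passes 120 N, or if a joint passes its speed limit or range.

### The arm

A 6-joint arm with a two-finger parallel gripper is mounted at the origin on the work surface. World frame = base frame: x ahead of the robot, y to its left, z up, the work surface at z = 0. Lengths are in m, angles in rad, forces in N, time in s.
With the tool pointing down it reaches from about 0.4 to 0.825 m from the base axis. Payload 7 kg.
Tool frame: the origin (TCP) lies on the centre line of the jaws, within the pads' length; the fingertips stand 25 mm ahead of it and the grasp point (between the pads) lies 6 mm ahead of it; z points along the fingers, y is the line along which they close (so a half turn about z gives the same grasp; the last joint's range is limited). The gripper opens to 88 mm and grips with 3 to 60 N. Pads are 19 mm wide; open, the fingers measure 130 mm over their backs; the gripper's body (78 mm by 193 mm) begins 47 mm behind the grasp point.
Start: joints at [-0.948, 0.359, 0.012, 0, -1.224, -0.288], TCP at [0.222, -0.638, 0.252] pointing down, gripper open.
Joint ranges: [-3.07, 3.07], [-1.43, 2.12], [-1.02, 1.25], [-3.03, 1.67], [-3.05, -0], [-3.03, 3.03]. Speed limits (rad/s): [2.39, 2.39, 3.01, 3.14, 3.14, 3.14].

### API

Orientations are given as [roll, pitch, yaw] about the fixed x, y, z axes, in that order (R = Rz(yaw) Ry(pitch) Rx(roll)).
In Python, from station import readout, vision, arm gives the robot as it stands. The module is installed in compiled form; this text tells all that it offers.
- The arm moves only by the tool carry_out, never from a script. Its argument "commands" is a list of rows, each an object with "dp": the shift along the tool's x, y, z in m, a list of three; "rotation": the turn, a rotation vector about the tool's x, y, z in degrees, a list of three. In form: [{"dp": [dx, dy, dz], "rotation": [wx, wy, wz]}, ...]. A call has 1 to 8 rows; each row shifts and turns the commanded pose from where the row before left it, along the tool's axes as they then stand; what a row does not reach is not made up. A row lasts 1/8 s, in which the tool goes at most 62.5 mm and 10.7 degrees, less where a joint would pass 70% of its speed; a pose out of reach is approached as far as the arm can. A call with a gripper value outside its range is refused whole. "grip" is the finger opening in m, from 0 to 0.0876, set as the call begins (left out, the last holds). The fingers move at their own pace and stop on an object; "force" is the grip in N (left out, the last holds). Time passes only in rows, so rows that do not move let the fingers close. It gives the time, the measured TCP pose, the force, the opening and the grip force at its end, in the units of the state.
- readout.get_state(): the state, without advancing time (a new reading comes with each control period).
- vision.grab_frame(name): name is "scene" or "top" or "wrist"; returns (picture, depth): 400x640x3 uint8, red, green, blue; 400x640 float32, m along the optical axis (not along the pixel's ray), 0 where there is no reading.
- vision.calibration(name): a dict with "fovy" (degrees; the focal length in pixels is half the picture's height over the tangent of half this angle, whatever the lens; pixels are square), "cx", "cy" (the principal point, pixels), "dist" ([k1, k2, p1, p2, k3] as OpenCV has them; the pictures are not rectified), "origin" and "attitude" of the camera in the world; the wrist camera has in their place "mount" (4x4, takes a point from camera to tool coordinates, whose origin is the TCP and whose axes are the flange's). Camera axes: x right, y down, z forward; pixel columns grow to the right and rows downward; lengths in m; the calibration is good to about 2 mm. A picture is of the moment at which its call begins: read the wrist's pose just before it. calibration takes no time and is no camera call.
- arm.job_done(): hands the job in; it is judged then, once.
Trained networks look in the newest picture that a camera, given by its name, has taken for a name from the list of things; names that differ only in an ending like _2 or _b are one class to them, and where a whole thing is asked for, a point or a joint stands for the part that bears it (a point fixed in the world has none). Each returns a list of dicts, best first, with "score" (0 to 1); they miss things now and then, are a little off and sometimes report something else, mostly with a low value. They report only what shows in the picture. A call takes as long as a camera call. They do not tell look-alikes from the thing itself.
- vision.trace(label, camera): "pixels" (400x640 bool, what is visible of it) and "position" ([row, column] in pixels, amid what is visible of it).
The state is a dict: "t": time; "q": joint angles; "qd": joint speeds; "joint_efforts": joint torques, N m; "eef_pos": TCP position; "ee_rot": TCP orientation; "force": force on the tool from outside, world axes, zero at the start; "moment": the same for the moment, N m; "width": finger opening in m; "gripper_force": force on a finger pad.
Only numpy, scipy, OpenCV 4.12 (cv2) and the standard library are available. Lean on these libraries where they do the work, as an engineer would, in place of code of your own. Each camera call takes 0.05 s, during which the arm holds its last target. There are 200 camera calls.

## Working session

There is one attempt and no reset: what is moved stays moved. The work goes in short steps, Python scripts to look and compute and a tool call to move; the robot and the scene stay as the last step left them, time stands still between calls to the robot, and variables do not carry over. Pictures are saved under pics/ and viewed, at most 14 in all, crops included, and the job is handed in when it is done.

Besides the shell and the picture viewer there is one more tool, called after ">>>" by a JSON object that holds its "op" and its "data". carry_out: Moves the arm, as the interface text tells. Its arguments: {"type":"object","properties":{"commands":{"type":"array"},"grip":{"type":"number"},"force":{"type":"number"}},"required":["commands"]}

```bash
mkdir -p pics; cat > h.py <<'E'
import numpy as np, cv2
from scipy.spatial.transform import Rotation as R
from station import readout, vision, arm
def K(c):
    f=200/np.tan(np.radians(c['fovy'])/2); return np.array([[f,0,c['cx']],[0,f,c['cy']],[0,0,1.]])
def att(a):
    a=np.array(a,float); return a if a.shape==(3,3) else (R.from_quat(a).as_matrix() if a.size==4 else R.from_euler('xyz',a).as_matrix())
def grab(n):
    s=readout.get_state(); p,d=vision.grab_frame(n); return p,d,s
def pose(n,s):
    c=vision.calibration(n)
    if 'mount' in c:
        M=np.array(c['mount']); Rt=att(s['ee_rot']); return Rt@M[:3,:3], Rt@M[:3,3]+np.array(s['eef_pos'])
    return att(c['attitude']),np.array(c['origin'])
def cloud(n,d,s):
    "world xyz for every pixel (nan where no depth)"
    c=vision.calibration(n); v,u=np.mgrid[0:400,0:640].astype(np.float32)
    x=cv2.undistortPoints(np.stack([u,v],-1).reshape(-1,1,2),K(c),np.array(c['dist'],float)).reshape(400,640,2)
    P=np.dstack([x,np.ones((400,640))])*np.where(d>0,d,np.nan)[...,None]
    Rm,o=pose(n,s); return P@Rm.T+o
def save(n,p): cv2.imwrite('pics/'+n+'.png',p[...,::-1])
E
python3 - <<'E'
from h import *
for n in('top','scene'):
    c=vision.calibration(n); print(n,c)
    p,d,s=grab(n); save(n+'0',p); np.savez('/tmp/'+n,p=p,d=d)
    X=cloud(n,d,s); print(X[200,320],X[300,200])
print(vision.calibration('wrist')); print(s)
E
```

```text
top {'fovy': 46.7140478922904, 'cx': 319.24222399693843, 'cy': 204.41982309425597, 'dist': array([-0.10542328,  0.        ,  0.        ,  0.        ,  0.        ]), 'origin': array([0.50142531, 0.03564149, 1.47909165]), 'attitude': array([-3.07710677,  0.00805557, -1.55688814])}
[0.60968278 0.04652408 0.01752986] [ 0.28456054  0.42719722 -0.00293787]
scene {'fovy': 43.164509301923744, 'cx': 318.6336089172042, 'cy': 194.98740997622656, 'dist': array([-0.12138211,  0.        ,  0.        ,  0.        ,  0.        ]), 'origin': array([1.435132  , 0.62254295, 0.73994538]), 'attitude': array([-2.14388745,  0.02001457,  2.16056895])}
[0.63773914 0.07732853 0.10301323] [ 0.95382625 -0.01432207 -0.00157981]
{'fovy': 66.46967821115194, 'cx': 324.54475260241355, 'cy': 199.92837485519874, 'dist': array([-0.04021134,  0.        ,  0.        ,  0.        ,  0.        ]), 'mount': array([[ 2.87575139e-04, -9.63815548e-01, -2.66569890e-01,
         7.19162234e-02],
       [ 9.99999583e-01,  4.60779463e-05,  9.12197464e-04,
        -6.09638547e-04],
       [-8.66907106e-04, -2.66570041e-01,  9.63815159e-01,
        -1.33865567e-01],
       [ 0.00000000e+00,  0.00000000e+00,  0.00000000e+00,
         1.00000000e+00]])}
{'t': 0.05, 'q': array([-9.47902748e-01,  3.59356728e-01,  1.10743673e-02, -3.45390916e-04,
       -1.22410595e+00, -2.88127700e-01]), 'qd': array([ 7.48924443e-04, -1.41623466e-03,  2.82778213e-03,  1.12959554e-04,
       -2.03981789e-04, -4.47241357e-05]), 'joint_efforts': array([-2.31173544e-03, -5.84677112e+01,  2.94059354e+01,  7.02571929e+00,
        1.03294960e-02, -3.73215630e-05]), 'eef_pos': array([ 0.22161861, -0.63711068,  0.25064977]), 'ee_rot': array([ 3.13997403e+00, -1.41108020e-04, -2.80694428e+00]), 'force': array([-0.1984741 ,  0.14033658, -0.67125858]), 'moment': array([ 0.0249138 , -0.06485441,  0.02889875]), 'gripper_force': 0.0, 'width': 0.08758318223372978}
```

View pics/top0.png

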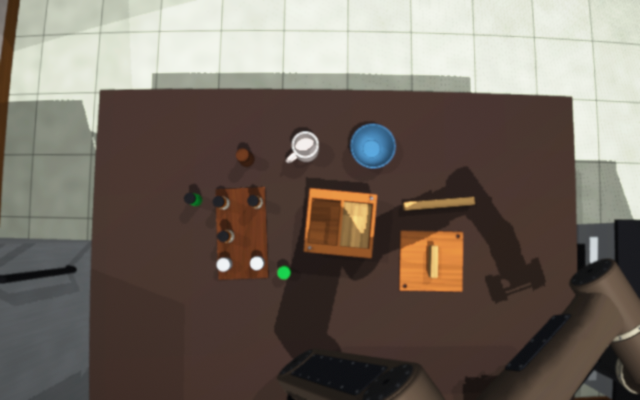

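View pics/scene0.png

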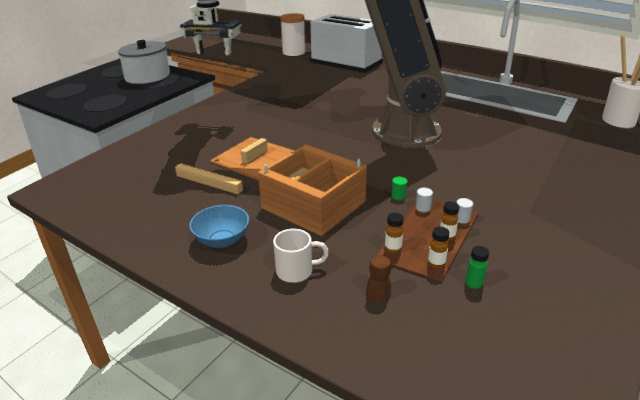

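```bash
cat > m.py <<'E'
from h import *
def objs(n,names,sc=.5):
    p,d,s=grab(n); X=cloud(n,d,s); out=[]
    for nm in names:
        for r in vision.trace(nm,n):
            if r['score']<sc: continue
            m=r['pixels']&np.isfinite(X[...,2]); 
            if m.sum()<20: continue
            out.append((nm,r['score'],np.array(r['position']).round(),X[m],p[m].mean(0).round()))
    return out
def top_layer(P,h=.006):
    zt=np.percentile(P[:,2],95); return P[np.abs(P[:,2]-zt)<h]
E
python3 - <<'E'
from m import *
np.set_printoptions(precision=4,suppress=True)
for n in('top','scene'):
    print(n)
    for nm,sc,pos,P,col in objs(n,['jar0','tin0','mug','bowl','mill','chest','lid','straightedge']):
        T=top_layer(P); e=''
        if nm in('chest','lid','straightedge'):
            if nm=='lid': T=P[P[:,2]<.02]
            r=cv2.minAreaRect((T[:,:2]*1000).astype(np.float32)); e=str(r)
        r=cv2.minEnclosingCircle((T[:,:2]*1000).astype(np.float32))
        print(nm,round(sc,2),pos,'z',T[:,2].mean().round(4),'mean',T[:,:2].mean(0),'circ',np.round(r[0],1),round(r[1],1),len(T),col,e)
E
```

```text
top
jar0 0.73 [201. 193.] z 0.0905 mean [0.6048 0.4433] circ [606.1 443.8] 16.8 71 [26. 58. 33.] 
jar0 0.71 [236. 225.] z 0.0988 mean [0.4903 0.338 ] circ [490.5 336.5] 17.4 80 [67. 54. 46.] 
jar0 0.59 [201. 256.] z 0.099 mean [0.5998 0.248 ] circ [599.7 248.2] 17.5 75 [70. 56. 48.] 
tin0 0.68 [266. 224.] z 0.0584 mean [0.4053 0.3431] circ [403.5 342.9] 19.3 90 [196. 196. 197.] 
tin0 0.53 [262. 256.] z 0.0589 mean [0.4101 0.2382] circ [409.  238.2] 19.5 70 [224. 226. 227.] 
tin0 0.53 [272. 284.] z 0.051 mean [0.3812 0.1554] circ [381.5 155.6] 19.3 91 [ 28. 184.  69.] 
mug 0.93 [145. 303.] z 0.085 mean [0.7728 0.0963] circ [774.3  94.1] 40.0 97 [193. 187. 184.] 
mug 0.59 [232. 240.] z 0.0095 mean [0.5029 0.2915] circ [502.6 296.3] 163.0 2160 [99. 55. 33.] 
bowl 0.68 [144. 372.] z 0.0539 mean [ 0.7843 -0.1182] circ [ 779.6 -115.9] 69.5 229 [ 66. 120. 162.] 
mill 0.63 [221. 340.] z 0.1082 mean [ 0.5357 -0.0157] circ [535.4 -14.9] 133.3 1302 [153. 102.  54.] 
chest 0.86 [222. 339.] z 0.1082 mean [ 0.5372 -0.0149] circ [535.7 -14.5] 133.2 1248 [153. 102.  54.] ((536.1991577148438, -15.349
[... 2008 characters left out ...]
540527344), (337.464111328125, 352.3725891113281), 85.65524291992188)
straightedge 0.83 [179. 210.] z 0.0305 mean [ 0.6058 -0.3237] circ [ 605.6 -327.7] 111.1 384 [154. 126.  81.] ((604.8336181640625, -327.8175048828125), (28.56170654296875, 221.59568786621094), 5.2749834060668945)
straightedge 0.67 [187. 316.] z 0.107 mean [ 0.5469 -0.0072] circ [534.7 -13.6] 136.9 1445 [125.  82.  46.] ((535.5718994140625, -13.619590759277344), (204.7714385986328, 196.1775360107422), 86.07594299316406)
straightedge 0.5 [242. 424.] z 0.008 mean [0.5296 0.3008] circ [499.5 315.6] 156.0 2981 [105.  65.  40.] ((499.43572998046875, 297.4173889160156), (296.7095947265625, 160.65614318847656), 3.9539670944213867)
```

```bash
cat > plan.py <<'E'
from h import *
np.set_printoptions(precision=4,suppress=True)
def plan(*wps):
    """wps: (x,y,z,yaw_deg); prints rows (tool axes) from the measured pose; per row p+=R dp then R*=exp(rot)"""
    s=readout.get_state(); p=np.array(s['eef_pos']); Rm=att(s['ee_rot'])
    print('now',p,np.degrees(s['ee_rot']),'w',round(s['width'],4),'t',round(s['t'],2))
    for x,y,z,yaw in wps:
        T=np.array([x,y,z]); RT=R.from_euler('xyz',[180,0,yaw],degrees=True).as_matrix()
        rv=np.degrees(R.from_matrix(Rm.T@RT).as_rotvec()); 
        if abs(rv[2])>1:
            n=int(np.ceil(np.linalg.norm(rv)/10.5)); print(' turn x',n,rv/n); 
        elif np.linalg.norm(rv)>.3: print(' fine turn',rv)
        dp=RT.T@(T-p); n=int(np.ceil(np.linalg.norm(dp)/.06)); print(' shift x',max(n,1),dp/max(n,1)); p,Rm=T,RT
E
python3 - <<'E'
from plan import *
plan((.45,-.25,.36,175.4),(.52,.16,.36,175.4))
E
```

```text
now [ 0.2218 -0.6375  0.2515] [ 179.9967    0.0005 -160.8176] w 0.0874 t 1.0
 turn x 3 [ 0.0011 -0.0001  7.9275]
 shift x 8 [-0.0246  0.0506 -0.0136]
 shift x 7 [-0.0053  0.0592  0.    ]
```

>>> {"op": "carry_out", "data": {"commands": [{"dp":[0,0,-0.03],"rotation":[0,0,7.9]},{"dp":[0,0,-0.04],"rotation":[0,0,7.9]},{"dp":[0,0,-0.04],"rotation":[0,0,8]},{"dp":[-0.04,0.04,0],"rotation":[0,0,0]},{"dp":[-0.04,0.04,0],"rotation":[0,0,0]},{"dp":[-0.04,0.04,0],"rotation":[0,0,0]},{"dp":[-0.04,0.04,0],"rotation":[0,0,0]},{"dp":[-0.04,0.045,0],"rotation":[0,0,0]}], "grip": 0.06}}

```text
t: 2.0
eef_pos: [0.4388, -0.448, 0.3617]
ee_rot: [-3.141, 0.0, 3.061]
force: [-0.1, -1.3, 1.3]
width: 0.0602
gripper_force: 0.0
```

>>> {"op": "carry_out", "data": {"commands": [{"dp":[0,0.06,0],"rotation":[0,0,0]},{"dp":[0,0.06,0],"rotation":[0,0,0]},{"dp":[0,0.06,0],"rotation":[0,0,0]},{"dp":[0,0.06,0],"rotation":[0,0,0]},{"dp":[-0.005,0.06,0],"rotation":[0,0,0]},{"dp":[-0.005,0.06,0],"rotation":[0,0,0]},{"dp":[-0.01,0.06,0],"rotation":[0,0,0]},{"dp":[-0.01,0.06,0],"rotation":[0,0,0]}]}}

```text
t: 3.0
eef_pos: [0.5062, 0.0288, 0.3622]
ee_rot: [3.141, 0.001, 3.061]
force: [1.3, -0.7, -0.4]
width: 0.0601
gripper_force: 0.0
```

>>> {"op": "carry_out", "data": {"commands": [{"dp":[-0.015,0.05,0],"rotation":[0,0,0]},{"dp":[-0.02,0.04,0],"rotation":[0,0,0]},{"dp":[0,0.02,0],"rotation":[0,0,0]},{"dp":[0,0,0],"rotation":[0,0,0]},{"dp":[0,0,0],"rotation":[0,0,0]}]}}

```text
t: 3.62
eef_pos: [0.5495, 0.1329, 0.3619]
ee_rot: [3.142, 0.0, 3.061]
force: [-0.0, 0.2, 0.6]
width: 0.0603
gripper_force: 0.0
```

```bash
cat > scan.py <<'E'
from plan import *
def chest(X):
    m=(np.abs(X[...,2]-.108)<.005)&(np.abs(X[...,0]-.536)<.14)&(np.abs(X[...,1]+.015)<.15)
    m=cv2.morphologyEx(m.astype(np.uint8),cv2.MORPH_OPEN,np.ones((2,2)))>0
    P=X[m]; (c,wh,a)=cv2.minAreaRect((P[:,:2]*1000).astype(np.float32))
    return P[:,2].mean(),np.array(c),wh,a
def discs(X,zlo,zhi,box):
    m=(X[...,2]>zlo)&(X[...,2]<zhi)&(X[...,0]>box[0])&(X[...,0]<box[1])&(X[...,1]>box[2])&(X[...,1]<box[3])
    n,L=cv2.connectedComponents(m.astype(np.uint8)); o=[]
    for i in range(1,n):
        P=X[L==i]
        if len(P)>25: o.append((len(P),P.mean(0),cv2.minEnclosingCircle((P[:,:2]*1000).astype(np.float32))))
    return o
E
python3 - <<'E'
from scan import *
for n in('wrist','top'):
    p,d,s=grab(n); X=cloud(n,d,s); save(n+'1',p); print(n,chest(X))
    bx=(.33,.68,.1,.5)
    for lo,hi in((.084,.11),(.044,.066)):
        for o in discs(X,lo,hi,bx): print(lo,o)
E
```

```text
wrist (np.float64(nan), array([558.5615, -15.1649]), (222.77760314941406, 207.58633422851562), 78.24073028564453)
0.084 (706, array([0.4886, 0.3345, 0.0976]), ((489.5630798339844, 337.1466979980469), 17.99858856201172))
0.084 (595, array([0.5915, 0.3518, 0.0977]), ((592.5040283203125, 353.98577880859375), 18.47362518310547))
0.084 (517, array([0.6013, 0.4433, 0.0907]), ((601.4088134765625, 445.2779541015625), 18.521427154541016))
0.084 (571, array([0.5952, 0.2481, 0.0978]), ((596.7089233398438, 249.64002990722656), 17.76809310913086))
0.044 (738, array([0.3803, 0.1562, 0.0504]), ((379.87969970703125, 156.19790649414062), 19.757688522338867))
0.044 (806, array([0.4021, 0.3404, 0.0578]), ((401.14300537109375, 342.4928894042969), 20.183300018310547))
0.044 (777, array([0.4086, 0.2381, 0.0583]), ((407.9742126464844, 239.04034423828125), 19.887563705444336))
0.044 (182, array([0.4886, 0.3229, 0.0552]), ((488.6968994140625, 334.17755126953125), 18.52662467956543))
0.044 (194, array([0.5864, 0.3415, 0.0552]), ((591.1810302734375, 350.87567138671875), 18.687602996826172))
0.044 (306, array([
[... 245 characters left out ...]
(211.06382751464844, 200.98619079589844), 85.25113677978516)
0.084 (100, array([0.6058, 0.4435, 0.0893]), ((605.4083251953125, 443.5357666015625), 17.958084106445312))
0.084 (49, array([0.6032, 0.3592, 0.0976]), ((600.1300048828125, 357.40960693359375), 16.825069427490234))
0.044 (42, array([0.602 , 0.4326, 0.0571]), ((605.5272827148438, 442.7049560546875), 19.37740707397461))
0.044 (132, array([0.4103, 0.2388, 0.0565]), ((409.4317626953125, 239.10415649414062), 19.766498565673828))
0.044 (74, array([0.3991, 0.3382, 0.0572]), ((401.1213684082031, 341.4804992675781), 18.544620513916016))
0.044 (118, array([0.382 , 0.1556, 0.0491]), ((381.2723388671875, 155.7610321044922), 19.361251831054688))
```

View pics/wrist1.png

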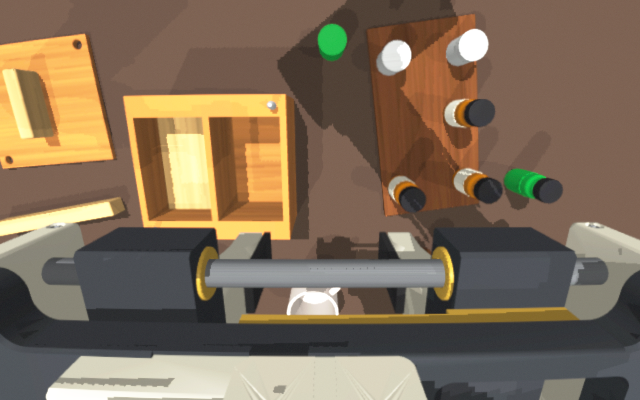

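```bash
python3 - <<'E'
from scan import *
p,d,s=grab('wrist'); X=cloud('wrist',d,s)
r=[q for q in vision.trace('chest','wrist')]; print([(q['score'],q['position']) for q in r])
m=r[0]['pixels']&(np.abs(X[...,2]-.108)<.006)
P=X[m]; P2=P[:,:2]*1000
print(len(P),P[:,2].mean(),cv2.minAreaRect(P2.astype(np.float32)))
a=np.radians(-4.6);U=np.array([[np.cos(a),np.sin(a)],[-np.sin(a),np.cos(a)]])
Q=(P2-[536,-15])@U.T
# edges: outer extents by strip
for k in np.arange(-80,100,32):
    q=Q[np.abs(Q[:,1]-k)<6]; print('y',k,np.percentile(q[:,0],[.5,99.5]) if len(q) else 0, end=' ')
    q=Q[np.abs(Q[:,0]-k)<6]; print('x',k,np.percentile(q[:,1],[.5,99.5]) if len(q) else 0, np.median(q[np.abs(q[:,1])<12][:,1]))
for nm in('lid','straightedge'):
    for q in vision.trace(nm,'wrist')[:1]:
        P=X[q['pixels']];P=P[np.isfinite(P[:,2])]; P=P[P[:,2]<.02] if nm=='lid' else P[np.abs(P[:,2]-.032)<.006]; print(nm,q['score'],P.mean(0),cv2.minAreaRect((P[:,:2]*1000).astype(np.float32)))
c=p[20:30,40:50]
E
```

```text
[(0.61, [161.4, 216.4])]
7782 0.10817808852537383 ((533.6907958984375, -14.595069885253906), (201.06442260742188, 187.7190704345703), 85.31208801269531)
y -80 [-95.2649  74.0057] x -80 [-98.3327  99.9429] -0.7011100865070784
y -48 [-95.884   74.1659] x -48 [-98.8874 100.4255] 1.844467330718329
y -16 [-95.3958  73.875 ] x -16 [-99.8931 100.5123] 2.246826758079434
y 16 [-96.1042  91.2738] x 16 [-99.4209 100.4314] 2.242212015245184
y 48 [-95.8957  80.8944] x 48 [-98.7877 100.5796] 2.2170315291477207
y 80 [-95.6566  91.1628] x 80 [-87.0859 100.203 ] 6.077108087073106
lid 0.86 [ 0.4231 -0.2836  0.0081] ((419.751708984375, -313.58575439453125), (213.0736083984375, 189.49957275390625), 89.06501770019531)
straightedge 0.85 [ 0.5997 -0.3169  0.032 ] ((601.395263671875, -325.17547607421875), (24.430761337280273, 218.36415100097656), 5.384316921234131)
```

```bash
python3 - <<'E'
from scan import *
d=np.load('/tmp/top.npz'); X=cloud('top',d['d'],None)
for o in discs(X,.084,.11,(.33,.68,.1,.5)): print(o)
y=175.4
plan((.598,.249,.24,y),(.598,.249,.092,y),(.598,.249,.24,y),(.583,.0296,.24,y),(.583,.0296,.095,y))
E
```

```text
(103, array([0.6057, 0.4437, 0.0892]), ((606.1655883789062, 444.4066467285156), 18.138235092163086))
(112, array([0.5999, 0.248 , 0.0976]), ((599.6043090820312, 248.52943420410156), 17.407470703125))
(115, array([0.596 , 0.3539, 0.0966]), ((596.8688354492188, 354.4865417480469), 18.208555221557617))
(111, array([0.4914, 0.3369, 0.0969]), ((491.19537353515625, 337.48345947265625), 17.539052963256836))
now [0.5498 0.1329 0.3619] [179.9795   0.0279 175.3358] w 0.0602 t 3.92
 shift x 3 [-0.0129  0.0399  0.0406]
 shift x 3 [ 0.     -0.      0.0493]
 shift x 3 [ 0.      0.     -0.0493]
 shift x 4 [-0.0007 -0.055  -0.    ]
 shift x 3 [ 0.     -0.      0.0483]
```

>>> {"op": "carry_out", "data": {"commands": [{"dp":[-0.013,0.04,0.04],"rotation":[0,0,0]},{"dp":[-0.013,0.04,0.04],"rotation":[0,0,0]},{"dp":[-0.013,0.04,0.042],"rotation":[0,0,0]},{"dp":[0,0,0.04],"rotation":[0,0,0]},{"dp":[0,0,0.04],"rotation":[0,0,0]},{"dp":[0,0,0.04],"rotation":[0,0,0]},{"dp":[0,0,0.028],"rotation":[0,0,0]},{"dp":[0,0,0],"rotation":[0,0,0]}]}}

```text
t: 4.92
eef_pos: [0.5973, 0.2489, 0.0893]
ee_rot: [-3.139, -0.004, 3.06]
force: [-0.2, 0.5, 0.4]
width: 0.06
gripper_force: 0.0
```

>>> {"op": "carry_out", "data": {"commands": [{"dp":[0,0,0],"rotation":[0,0,0]},{"dp":[0,0,0],"rotation":[0,0,0]},{"dp":[0,0,0],"rotation":[0,0,0]},{"dp":[0,0,0],"rotation":[0,0,0]},{"dp":[0,0,-0.02],"rotation":[0,0,0]},{"dp":[0,0,-0.04],"rotation":[0,0,0]},{"dp":[0,0,-0.045],"rotation":[0,0,0]},{"dp":[0,0,-0.045],"rotation":[0,0,0]}], "grip": 0.02, "force": 20}}

```text
t: 5.92
eef_pos: [0.598, 0.2499, 0.2426]
ee_rot: [-3.141, -0.001, 3.061]
force: [1.0, 0.5, -1.7]
width: 0.0345
gripper_force: 19.6
```

>>> {"op": "carry_out", "data": {"commands": [{"dp":[0,-0.055,0],"rotation":[0,0,0]},{"dp":[0,-0.055,0],"rotation":[0,0,0]},{"dp":[0,-0.055,0],"rotation":[0,0,0]},{"dp":[-0.003,-0.055,0],"rotation":[0,0,0]},{"dp":[0,0,0.03],"rotation":[0,0,0]},{"dp":[0,0,0.03],"rotation":[0,0,0]},{"dp":[0,0,0],"rotation":[0,0,0]},{"dp":[0,0,0],"rotation":[0,0,0]}]}}

```text
t: 6.92
eef_pos: [0.5843, 0.0308, 0.1826]
ee_rot: [3.142, 0.001, 3.062]
force: [0.8, 0.4, -0.3]
width: 0.0348
gripper_force: 19.7
```

```bash
python3 - <<'E'
from scan import *
plan((.583,.0296,.095,175.35)); print(readout.get_state()['force'])
p,d,s=grab('wrist'); save('w2',p)
E
```

```text
now [0.5843 0.0308 0.1826] [179.9984   0.0557 175.4149] w 0.0348 t 6.92
 shift x 2 [ 0.0006 -0.0006  0.0438]
[ 0.7771  0.4307 -0.3323]
```

View pics/w2.png

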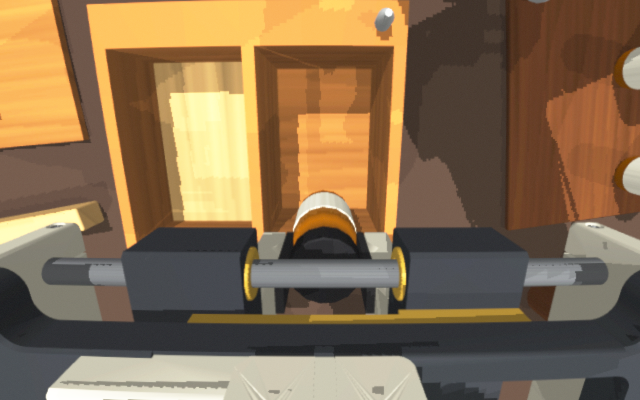

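>>> {"op": "carry_out", "data": {"commands": [{"dp":[0.0006,-0.0006,0.03],"rotation":[0,0,0]},{"dp":[0,0,0.025],"rotation":[0,0,0]},{"dp":[0,0,0.02],"rotation":[0,0,0]},{"dp":[0,0,0.008],"rotation":[0,0,0]},{"dp":[0,0,0.003],"rotation":[0,0,0]},{"dp":[0,0,0],"rotation":[0,0,0]},{"dp":[0,0,0],"rotation":[0,0,0]},{"dp":[0,0,0],"rotation":[0,0,0]}]}}

```text
t: 7.98
eef_pos: [0.5833, 0.03, 0.0961]
ee_rot: [3.141, 0.001, 3.061]
force: [0.6, -0.8, -1.3]
width: 0.0344
gripper_force: 19.7
```

>>> {"op": "carry_out", "data": {"commands": [{"dp":[0,0,0.001],"rotation":[0,0,0]},{"dp":[0,0,0],"rotation":[0,0,0]}]}}

```text
t: 8.22
eef_pos: [0.5833, 0.03, 0.0948]
ee_rot: [3.141, 0.001, 3.061]
force: [-0.4, 0.4, 0.7]
width: 0.0351
gripper_force: 19.7
```

>>> {"op": "carry_out", "data": {"commands": [{"dp":[0,0,0],"rotation":[0,0,0]},{"dp":[0,0,0],"rotation":[0,0,0]},{"dp":[0,0,0],"rotation":[0,0,0]},{"dp":[0,0,-0.01],"rotation":[0,0,0]},{"dp":[0,0,-0.02],"rotation":[0,0,0]},{"dp":[0,0,-0.05],"rotation":[0,0,0]},{"dp":[0,0,-0.05],"rotation":[0,0,0]},{"dp":[0,0,0],"rotation":[0,0,0]}], "grip": 0.043}}

```text
t: 9.22
eef_pos: [0.5854, 0.0304, 0.2301]
ee_rot: [3.139, 0.008, 3.062]
force: [0.4, 0.2, -0.3]
width: 0.0434
gripper_force: 0.0
```

```bash
python3 - <<'E'
from scan import *
y=175.35
plan((.5945,.3543,.225,y),(.5945,.3543,.093,y),(.5945,.3543,.24,y),(.5392,.0333,.24,y),(.5392,.0333,.0965,y))
E
```

```text
now [0.5854 0.0304 0.2301] [179.8367   0.4829 175.4166] w 0.0434 t 9.22
 fine turn [0.1636 0.4828 0.0673]
 shift x 6 [0.0029 0.0539 0.0008]
 shift x 3 [ 0.    -0.     0.044]
 shift x 3 [ 0.     0.    -0.049]
 shift x 6 [ 0.0048 -0.0541 -0.    ]
 shift x 3 [ 0.     -0.      0.0478]
```

>>> {"op": "carry_out", "data": {"commands": [{"dp":[0.0025,0.054,0],"rotation":[0,0,0]},{"dp":[0.0025,0.054,0],"rotation":[0,0,0]},{"dp":[0.0025,0.054,0],"rotation":[0,0,0]},{"dp":[0.0025,0.054,0],"rotation":[0,0,0]},{"dp":[0.0025,0.054,0],"rotation":[0,0,0]},{"dp":[0.0025,0.054,0],"rotation":[0,0,0]},{"dp":[0,0,0],"rotation":[0,0,0]},{"dp":[0,0,0.03],"rotation":[0,0,0]}], "grip": 0.06}}

```text
t: 10.22
eef_pos: [0.595, 0.3553, 0.1963]
ee_rot: [3.139, 0.003, 3.062]
force: [-0.8, -0.1, -0.7]
width: 0.0601
gripper_force: 0.0
```

>>> {"op": "carry_out", "data": {"commands": [{"dp":[0,0,0.04],"rotation":[0,0,0]},{"dp":[0,0,0.04],"rotation":[0,0,0]},{"dp":[0,0,0.022],"rotation":[0,0,0]},{"dp":[0,0,0],"rotation":[0,0,0]},{"dp":[0,0,0],"rotation":[0,0,0]},{"dp":[0,0,0],"rotation":[0,0,0]}]}}

```text
t: 10.98
eef_pos: [0.5949, 0.3545, 0.0942]
ee_rot: [3.14, 0.002, 3.061]
force: [-0.3, -0.0, 0.9]
width: 0.0598
gripper_force: 0.0
```

>>> {"op": "carry_out", "data": {"commands": [{"dp":[0,0,0],"rotation":[0,0,0]},{"dp":[0,0,0],"rotation":[0,0,0]},{"dp":[0,0,0],"rotation":[0,0,0]},{"dp":[0,0,0],"rotation":[0,0,0]},{"dp":[0,0,-0.02],"rotation":[0,0,0]},{"dp":[0,0,-0.04],"rotation":[0,0,0]},{"dp":[0,0,-0.045],"rotation":[0,0,0]},{"dp":[0,0,-0.045],"rotation":[0,0,0]}], "grip": 0.02}}

```text
t: 11.98
eef_pos: [0.5939, 0.3539, 0.2435]
ee_rot: [-3.141, -0.001, 3.061]
force: [0.1, 1.3, -1.1]
width: 0.0343
gripper_force: 19.5
```

>>> {"op": "carry_out", "data": {"commands": [{"dp":[0.005,-0.054,0],"rotation":[0,0,0]},{"dp":[0.005,-0.054,0],"rotation":[0,0,0]},{"dp":[0.005,-0.054,0],"rotation":[0,0,0]},{"dp":[0.005,-0.054,0],"rotation":[0,0,0]},{"dp":[0.005,-0.054,0],"rotation":[0,0,0]},{"dp":[0.0045,-0.0546,0],"rotation":[0,0,0]},{"dp":[0,0,0],"rotation":[0,0,0]},{"dp":[0,0,0.03],"rotation":[0,0,0]}]}}

```text
t: 12.98
eef_pos: [0.5402, 0.0329, 0.2144]
ee_rot: [3.14, 0.005, 3.06]
force: [0.7, 0.6, -1.0]
width: 0.0347
gripper_force: 19.6
```

>>> {"op": "carry_out", "data": {"commands": [{"dp":[0,0,0.04],"rotation":[0,0,0]},{"dp":[0,0,0.03],"rotation":[0,0,0]},{"dp":[0,0,0.03],"rotation":[0,0,0]},{"dp":[0,0,0.012],"rotation":[0,0,0]},{"dp":[0,0,0.004],"rotation":[0,0,0]},{"dp":[0,0,0],"rotation":[0,0,0]},{"dp":[0,0,0],"rotation":[0,0,0]}]}}

```text
t: 13.85
eef_pos: [0.5393, 0.0332, 0.0976]
ee_rot: [3.141, 0.002, 3.061]
force: [0.3, -0.4, -0.3]
width: 0.0346
gripper_force: 19.6
```

>>> {"op": "carry_out", "data": {"commands": [{"dp":[0,0,0.001],"rotation":[0,0,0]},{"dp":[0,0,0],"rotation":[0,0,0]}]}}

```text
t: 14.1
eef_pos: [0.5388, 0.033, 0.0959]
ee_rot: [3.141, 0.001, 3.061]
force: [-0.2, -0.1, -0.5]
width: 0.0346
gripper_force: 19.6
```

>>> {"op": "carry_out", "data": {"commands": [{"dp":[0,0,0],"rotation":[0,0,0]},{"dp":[0,0,0],"rotation":[0,0,0]},{"dp":[0,0,0],"rotation":[0,0,0]},{"dp":[0,0,-0.01],"rotation":[0,0,0]},{"dp":[0,0,-0.02],"rotation":[0,0,0]},{"dp":[0,0,-0.05],"rotation":[0,0,0]},{"dp":[0,0,-0.05],"rotation":[0,0,0]}], "grip": 0.043}}

```text
t: 14.98
eef_pos: [0.5385, 0.0328, 0.2276]
ee_rot: [-3.141, -0.0, 3.061]
force: [1.4, 0.2, 0.2]
width: 0.0433
gripper_force: 0.0
```

>>> {"op": "carry_out", "data": {"commands": [{"dp":[0.012,0.05,0],"rotation":[0,0,0]},{"dp":[0.012,0.05,0],"rotation":[0,0,0]},{"dp":[0.012,0.05,0],"rotation":[0,0,0]},{"dp":[0.012,0.05,0],"rotation":[0,0,0]},{"dp":[0.012,0.05,0],"rotation":[0,0,0]},{"dp":[0.013,0.049,0],"rotation":[0,0,0]},{"dp":[0,0,0],"rotation":[0,0,0]},{"dp":[0,0,0.03],"rotation":[0,0,0]}], "grip": 0.06}}

```text
t: 15.98
eef_pos: [0.4908, 0.3383, 0.1979]
ee_rot: [3.138, 0.003, 3.063]
force: [0.3, 0.3, -0.8]
width: 0.0597
gripper_force: 0.0
```

>>> {"op": "carry_out", "data": {"commands": [{"dp":[0,0,0.04],"rotation":[0,0,0]},{"dp":[0,0,0.04],"rotation":[0,0,0]},{"dp":[0,0,0.023],"rotation":[0,0,0]},{"dp":[0,0,0],"rotation":[0,0,0]},{"dp":[0,0,0],"rotation":[0,0,0]},{"dp":[0,0,0],"rotation":[0,0,0]}]}}

```text
t: 16.73
eef_pos: [0.4906, 0.3374, 0.0942]
ee_rot: [3.14, 0.001, 3.061]
force: [0.3, 0.9, -0.1]
width: 0.0599
gripper_force: 0.0
```

>>> {"op": "carry_out", "data": {"commands": [{"dp":[0,0,0],"rotation":[0,0,0]},{"dp":[0,0,0],"rotation":[0,0,0]},{"dp":[0,0,0],"rotation":[0,0,0]},{"dp":[0,0,0],"rotation":[0,0,0]},{"dp":[0,0,-0.02],"rotation":[0,0,0]},{"dp":[0,0,-0.04],"rotation":[0,0,0]},{"dp":[0,0,-0.045],"rotation":[0,0,0]},{"dp":[0,0,-0.045],"rotation":[0,0,0]}], "grip": 0.02}}

```text
t: 17.73
eef_pos: [0.4896, 0.3365, 0.2435]
ee_rot: [-3.141, -0.001, 3.061]
force: [0.6, 1.1, -1.8]
width: 0.0346
gripper_force: 19.5
```

>>> {"op": "carry_out", "data": {"commands": [{"dp":[-0.005,-0.05,0],"rotation":[0,0,0]},{"dp":[-0.005,-0.05,0],"rotation":[0,0,0]},{"dp":[-0.005,-0.05,0],"rotation":[0,0,0]},{"dp":[-0.005,-0.05,0],"rotation":[0,0,0]},{"dp":[-0.005,-0.05,0],"rotation":[0,0,0]},{"dp":[-0.004,-0.049,0],"rotation":[0,0,0]},{"dp":[0,0,0],"rotation":[0,0,0]},{"dp":[0,0,0.03],"rotation":[0,0,0]}]}}

```text
t: 18.73
eef_pos: [0.4962, 0.0366, 0.214]
ee_rot: [3.14, 0.004, 3.06]
force: [0.2, 1.1, -2.6]
width: 0.0343
gripper_force: 19.6
```

>>> {"op": "carry_out", "data": {"commands": [{"dp":[0,0,0.04],"rotation":[0,0,0]},{"dp":[0,0,0.03],"rotation":[0,0,0]},{"dp":[0,0,0.03],"rotation":[0,0,0]},{"dp":[0,0,0.012],"rotation":[0,0,0]},{"dp":[0,0,0.004],"rotation":[0,0,0]},{"dp":[0,0,0],"rotation":[0,0,0]},{"dp":[0,0,0],"rotation":[0,0,0]}]}}

```text
t: 19.6
eef_pos: [0.4954, 0.0368, 0.0975]
ee_rot: [3.141, 0.002, 3.061]
force: [0.5, 0.0, -0.8]
width: 0.0349
gripper_force: 19.6
```

>>> {"op": "carry_out", "data": {"commands": [{"dp":[0,0,0.001],"rotation":[0,0,0]},{"dp":[0,0,0],"rotation":[0,0,0]}]}}

```text
t: 19.85
eef_pos: [0.4949, 0.0365, 0.0959]
ee_rot: [3.141, 0.001, 3.061]
force: [-0.9, -0.2, -1.7]
width: 0.0347
gripper_force: 19.6
```

>>> {"op": "carry_out", "data": {"commands": [{"dp":[0,0,0],"rotation":[0,0,0]},{"dp":[0,0,0],"rotation":[0,0,0]},{"dp":[0,0,0],"rotation":[0,0,0]},{"dp":[0,0,-0.01],"rotation":[0,0,0]},{"dp":[0,0,-0.02],"rotation":[0,0,0]},{"dp":[0,0,-0.05],"rotation":[0,0,0]},{"dp":[0,0,-0.05],"rotation":[0,0,0]}], "grip": 0.043}}

```text
t: 20.72
eef_pos: [0.4946, 0.0363, 0.2276]
ee_rot: [-3.141, -0.0, 3.061]
force: [1.0, 0.8, -0.4]
width: 0.0427
gripper_force: 0.0
```

>>> {"op": "carry_out", "data": {"commands": [{"dp":[0.0197,0.0495,0],"rotation":[0,0,0]},{"dp":[0.0197,0.0495,0],"rotation":[0,0,0]},{"dp":[0.0197,0.0495,0],"rotation":[0,0,0]},{"dp":[0.0196,0.0495,0],"rotation":[0,0,0]},{"dp":[0.0196,0.0495,0],"rotation":[0,0,0]},{"dp":[0.0196,0.0495,0],"rotation":[0,0,0]},{"dp":[0,0,0],"rotation":[0,0,0]},{"dp":[0,0,0.03],"rotation":[0,0,0]}], "grip": 0.06}}

```text
t: 21.72
eef_pos: [0.4018, 0.3436, 0.1976]
ee_rot: [3.138, 0.002, 3.063]
force: [-0.1, 0.4, 0.2]
width: 0.0597
gripper_force: 0.0
```

>>> {"op": "carry_out", "data": {"commands": [{"dp":[0,0,0.04],"rotation":[0,0,0]},{"dp":[0,0,0.04],"rotation":[0,0,0]},{"dp":[0,0,0.04],"rotation":[0,0,0]},{"dp":[0,0,0.024],"rotation":[0,0,0]},{"dp":[0,0,0],"rotation":[0,0,0]},{"dp":[0,0,0],"rotation":[0,0,0]},{"dp":[0,0,0],"rotation":[0,0,0]}]}}

```text
t: 22.6
eef_pos: [0.4017, 0.3427, 0.053]
ee_rot: [3.139, 0.001, 3.061]
force: [-0.2, -0.1, 0.1]
width: 0.0601
gripper_force: 0.0
```

>>> {"op": "carry_out", "data": {"commands": [{"dp":[0,0,0],"rotation":[0,0,0]},{"dp":[0,0,0],"rotation":[0,0,0]},{"dp":[0,0,0],"rotation":[0,0,0]},{"dp":[0,0,0],"rotation":[0,0,0]},{"dp":[0,0,-0.02],"rotation":[0,0,0]},{"dp":[0,0,-0.04],"rotation":[0,0,0]},{"dp":[0,0,-0.05],"rotation":[0,0,0]},{"dp":[0,0,-0.05],"rotation":[0,0,0]}], "grip": 0.02}}

```text
t: 23.6
eef_pos: [0.4008, 0.3415, 0.2126]
ee_rot: [-3.141, -0.001, 3.061]
force: [1.3, 0.9, -1.4]
width: 0.0376
gripper_force: 20.0
```

>>> {"op": "carry_out", "data": {"commands": [{"dp":[-0.0253,-0.0492,0],"rotation":[0,0,0]},{"dp":[-0.0253,-0.0492,0],"rotation":[0,0,0]},{"dp":[-0.0253,-0.0492,0],"rotation":[0,0,0]},{"dp":[-0.0253,-0.0492,0],"rotation":[0,0,0]},{"dp":[-0.0253,-0.0492,0],"rotation":[0,0,0]},{"dp":[-0.0253,-0.0492,0],"rotation":[0,0,0]},{"dp":[-0.0253,-0.0492,0],"rotation":[0,0,0]},{"dp":[-0.0253,-0.0492,0],"rotation":[0,0,0]}]}}

```text
t: 24.6
eef_pos: [0.5714, -0.0683, 0.2111]
ee_rot: [3.142, -0.001, 3.061]
force: [0.9, 1.5, -1.2]
width: 0.0378
gripper_force: 20.0
```

>>> {"op": "carry_out", "data": {"commands": [{"dp":[0,0,0],"rotation":[0,0,0]},{"dp":[0,0,0.03],"rotation":[0,0,0]},{"dp":[0,0,0.03],"rotation":[0,0,0]},{"dp":[0,0,0],"rotation":[0,0,0]},{"dp":[0,0,0],"rotation":[0,0,0]}]}}

```text
t: 25.22
eef_pos: [0.5717, -0.0662, 0.1525]
ee_rot: [-3.141, 0.001, 3.062]
force: [0.2, -0.4, -0.7]
width: 0.0373
gripper_force: 20.0
```

```bash
python3 - <<'E'
from scan import *
plan((.5713,-.0657,.0965,175.35))
p,d,s=grab('wrist'); save('w3',p); X=cloud('wrist',d,s)
# chest refine from near view: rim points in chest frame
a=np.radians(-4.65);U=np.array([[np.cos(a),np.sin(a)],[-np.sin(a),np.cos(a)]])
m=(np.abs(X[...,2]-.108)<.004); Q=(X[m][:,:2]*1000-[535.3,-14.7])@U.T
for k in(-55,-40,-25,-10):
    q=Q[(np.abs(Q[:,0]-k)<4)&(np.abs(Q[:,1])<110)][:,1]; print(k,[np.round([g.min(),g.max()],1) for g in (q[q<-70],q[np.abs(q)<30],q[q>70]) if len(g)])
q=Q[(np.abs(Q[:,1]+48)<15)&(Q[:,0]<0)&(Q[:,0]>-110)][:,0]; print(np.percentile(q,[1,99]))
E
```

```text
now [ 0.5717 -0.0662  0.1525] [-179.9905    0.0429  175.4313] w 0.0373 t 25.23
 shift x 1 [0.0005 0.0004 0.056 ]
-55 [array([-100.4,  -91.6]), array([-4.6,  3.9]), array([ 90.7, 101.2])]
-40 [array([-99.9, -91.4]), array([-4.7,  4. ]), array([ 90.5, 100. ])]
-25 [array([-99.9, -92. ]), array([-4.2,  4.1]), array([ 90.4, 100.6])]
-10 [array([-100.5,  -91.9]), array([-4.2,  4.3]), array([ 90.5, 100.3])]
[-89.8343 -69.4981]
```

View pics/w3.png

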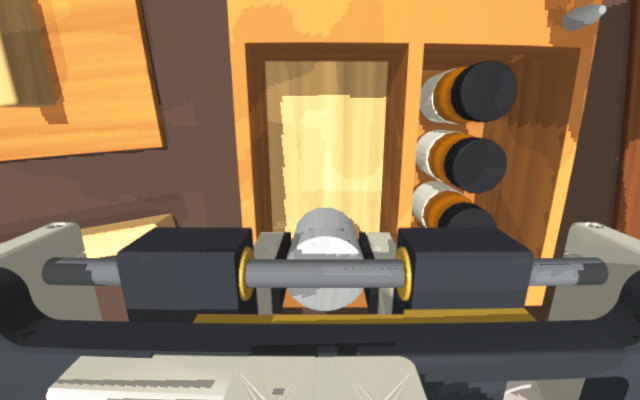

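>>> {"op": "carry_out", "data": {"commands": [{"dp":[0.0005,0.0004,0.03],"rotation":[0,0,0]},{"dp":[0,0,0.016],"rotation":[0,0,0]},{"dp":[0,0,0.008],"rotation":[0,0,0]},{"dp":[0,0,0.002],"rotation":[0,0,0]},{"dp":[0,0,0],"rotation":[0,0,0]},{"dp":[0,0,0],"rotation":[0,0,0]}]}}

```text
t: 26.02
eef_pos: [0.5712, -0.0661, 0.0962]
ee_rot: [3.141, 0.001, 3.061]
force: [-0.3, -0.2, -0.7]
width: 0.0373
gripper_force: 20.0
```

>>> {"op": "carry_out", "data": {"commands": [{"dp":[0,0,0],"rotation":[0,0,0]},{"dp":[0,0,0],"rotation":[0,0,0]},{"dp":[0,0,0],"rotation":[0,0,0]},{"dp":[0,0,-0.01],"rotation":[0,0,0]},{"dp":[0,0,-0.02],"rotation":[0,0,0]},{"dp":[0,0,-0.04],"rotation":[0,0,0]},{"dp":[0,0,-0.05],"rotation":[0,0,0]}], "grip": 0.0435}}

```text
t: 26.9
eef_pos: [0.5702, -0.0662, 0.2167]
ee_rot: [-3.141, -0.001, 3.061]
force: [1.2, -0.2, -0.7]
width: 0.0434
gripper_force: 0.0
```

>>> {"op": "carry_out", "data": {"commands": [{"dp":[0.031,0.0484,0],"rotation":[0,0,0]},{"dp":[0.031,0.0484,0],"rotation":[0,0,0]},{"dp":[0.031,0.0484,0],"rotation":[0,0,0]},{"dp":[0.031,0.0484,0],"rotation":[0,0,0]},{"dp":[0.031,0.0484,0],"rotation":[0,0,0]},{"dp":[0.0315,0.0485,0],"rotation":[0,0,0]},{"dp":[0,0,0],"rotation":[0,0,0]},{"dp":[0,0,0.03],"rotation":[0,0,0]}], "grip": 0.06}}

```text
t: 27.9
eef_pos: [0.4091, 0.2402, 0.1877]
ee_rot: [3.137, 0.003, 3.064]
force: [-0.1, -0.7, 0.1]
width: 0.0601
gripper_force: 0.0
```

>>> {"op": "carry_out", "data": {"commands": [{"dp":[0,0,0.04],"rotation":[0,0,0]},{"dp":[0,0,0.04],"rotation":[0,0,0]},{"dp":[0,0,0.035],"rotation":[0,0,0]},{"dp":[0,0,0.018],"rotation":[0,0,0]},{"dp":[0,0,0],"rotation":[0,0,0]},{"dp":[0,0,0],"rotation":[0,0,0]},{"dp":[0,0,0],"rotation":[0,0,0]}]}}

```text
t: 28.78
eef_pos: [0.4089, 0.2389, 0.0537]
ee_rot: [3.14, 0.001, 3.061]
force: [-0.5, 0.3, -0.1]
width: 0.0603
gripper_force: 0.0
```

>>> {"op": "carry_out", "data": {"commands": [{"dp":[0,0,0],"rotation":[0,0,0]},{"dp":[0,0,0],"rotation":[0,0,0]},{"dp":[0,0,0],"rotation":[0,0,0]},{"dp":[0,0,0],"rotation":[0,0,0]},{"dp":[0,0,-0.02],"rotation":[0,0,0]},{"dp":[0,0,-0.04],"rotation":[0,0,0]},{"dp":[0,0,-0.05],"rotation":[0,0,0]},{"dp":[0,0,-0.05],"rotation":[0,0,0]}], "grip": 0.02}}

```text
t: 29.78
eef_pos: [0.4079, 0.238, 0.2138]
ee_rot: [-3.141, -0.001, 3.061]
force: [1.0, 0.9, -2.0]
width: 0.0374
gripper_force: 20.0
```

>>> {"op": "carry_out", "data": {"commands": [{"dp":[-0.0178,-0.0484,0],"rotation":[0,0,0]},{"dp":[-0.0178,-0.0484,0],"rotation":[0,0,0]},{"dp":[-0.0178,-0.0484,0],"rotation":[0,0,0]},{"dp":[-0.0178,-0.0484,0],"rotation":[0,0,0]},{"dp":[-0.0178,-0.0484,0],"rotation":[0,0,0]},{"dp":[-0.0175,-0.0485,0],"rotation":[0,0,0]},{"dp":[0,0,0],"rotation":[0,0,0]},{"dp":[0,0,0.03],"rotation":[0,0,0]}]}}

```text
t: 30.78
eef_pos: [0.4922, -0.0601, 0.1836]
ee_rot: [3.141, 0.004, 3.059]
force: [0.2, 0.2, -1.7]
width: 0.0374
gripper_force: 20.0
```

>>> {"op": "carry_out", "data": {"commands": [{"dp":[0,0,0.03],"rotation":[0,0,0]},{"dp":[0,0,0.03],"rotation":[0,0,0]},{"dp":[0,0,0.016],"rotation":[0,0,0]},{"dp":[0,0,0.008],"rotation":[0,0,0]},{"dp":[0,0,0.003],"rotation":[0,0,0]},{"dp":[0,0,0],"rotation":[0,0,0]},{"dp":[0,0,0],"rotation":[0,0,0]}]}}

```text
t: 31.65
eef_pos: [0.4914, -0.0596, 0.0962]
ee_rot: [3.141, 0.001, 3.061]
force: [1.2, 0.7, -0.9]
width: 0.0374
gripper_force: 20.0
```

>>> {"op": "carry_out", "data": {"commands": [{"dp":[0,0,0],"rotation":[0,0,0]},{"dp":[0,0,0],"rotation":[0,0,0]},{"dp":[0,0,0],"rotation":[0,0,0]},{"dp":[0,0,-0.01],"rotation":[0,0,0]},{"dp":[0,0,-0.02],"rotation":[0,0,0]},{"dp":[0,0,-0.05],"rotation":[0,0,0]},{"dp":[0,0,-0.05],"rotation":[0,0,0]},{"dp":[0,0,-0.05],"rotation":[0,0,0]}], "grip": 0.0435}}

```text
t: 32.65
eef_pos: [0.4907, -0.0598, 0.2781]
ee_rot: [3.141, 0.001, 3.061]
force: [1.0, 0.2, 0.2]
width: 0.0433
gripper_force: 0.0
```

>>> {"op": "carry_out", "data": {"commands": [{"dp":[0,-0.05,-0.05],"rotation":[0,0,0]},{"dp":[0,-0.05,0],"rotation":[0,0,0]},{"dp":[0,-0.05,0],"rotation":[0,0,0]},{"dp":[0,0,0],"rotation":[0,0,0]},{"dp":[0,0,0],"rotation":[0,0,0]},{"dp":[0,0,0],"rotation":[0,0,0]}], "grip": 0.05}}

```text
t: 33.4
eef_pos: [0.4795, -0.2026, 0.3201]
ee_rot: [3.141, 0.0, 3.062]
force: [-0.1, 0.2, -1.3]
width: 0.0501
gripper_force: 0.0
```

```bash
cat > m2.py <<'E'
from m import *
from plan import *
def view(n,tag):
    p,d,s=grab(n); save(tag,p); X=cloud(n,d,s)
    for nm in('lid','straightedge','chest'):
        for q in vision.trace(nm,n)[:2]:
            P=X[q['pixels']];P=P[np.isfinite(P[:,2])]
            if nm=='lid':
                H=P[(P[:,2]>.038)&(P[:,2]<.058)]; P=P[P[:,2]<.02]
                if len(H)>20: print('handle',H.mean(0),cv2.minAreaRect((H[:,:2]*1000).astype(np.float32)))
            if nm=='straightedge': P=P[np.abs(P[:,2]-.032)<.006]
            if nm=='chest': P=P[np.abs(P[:,2]-.108)<.006]
            if len(P)>20: print(n,nm,q['score'],q['position'],P.mean(0),cv2.minAreaRect((P[:,:2]*1000).astype(np.float32)))
E
python3 - <<'E'
from m2 import *
plan((.6,-.328,.3,-90))
view('wrist','w4'); view('top','t4')
E
```

```text
now [ 0.4795 -0.2026  0.3201] [179.9916   0.0214 175.4447] w 0.0501 t 33.4
 turn x 10 [-0.0011  0.0023 -9.4555]
 shift x 3 [ 0.0418 -0.0402  0.0067]
handle [ 0.4182 -0.308   0.0479] ((419.6983642578125, -309.1834716796875), (22.578603744506836, 100.96611022949219), 88.55142211914062)
wrist lid 0.9 [122.8, 247.7] [ 0.4143 -0.3076  0.0086] ((419.57977294921875, -311.3521423339844), (206.43118286132812, 193.70582580566406), 89.41798400878906)
wrist straightedge 0.56 [244.2, 300.3] [ 0.5924 -0.2489  0.0323] ((596.5447387695312, -283.4831848144531), (24.545223236083984, 131.48924255371094), 5.061489105224609)
wrist chest 0.82 [177.3, 475.2] [ 0.4764 -0.0086  0.1086] ((511.8165283203125, -12.068557739257812), (201.48980712890625, 144.659423828125), 85.37330627441406)
handle [ 0.38   -0.3086  0.0468] ((379.97723388671875, -308.8059387207031), (20.543062210083008, 13.024846076965332), 89.70565032958984)
top lid 0.82 [283.5, 428.0] [ 0.3545 -0.3102  0.0073] ((355.1208190917969, -310.6007995605469), (204.61822509765625, 57.01018524169922), 89.00247955322266)
top straightedge 0.61 [203.8, 440.5] [ 0.604  -0.3297  0.0314] ((604.0560913085938, -329.6086120605469), (24.161823272705078, 226.67454528808594), 5.306586265563965)
top chest 0.93 [202.0, 336.0] [ 0.5964 -0.0062  0.1075] ((537.1185913085938, -15.482887268066406), (199.8013458251953, 186.48300170898438), 85.4871597290039)
```

View pics/w4.png

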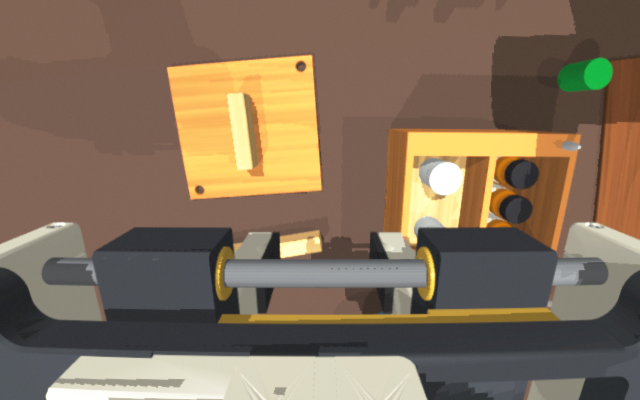

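>>> {"op": "carry_out", "data": {"commands": [{"dp":[-0.0333,-0.0288,0.02],"rotation":[0,0,-10]},{"dp":[0,0,0],"rotation":[0,0,-10]}]}}

```text
t: 34.05
eef_pos: [0.5109, -0.2357, 0.2972]
ee_rot: [3.14, -0.003, -2.868]
force: [-1.2, -0.5, 0.7]
width: 0.0501
gripper_force: 0.0
```

```bash
python3 - <<'E'
from plan import *
print(np.degrees(readout.get_state()['q']))
plan((.603,-.328,.22,-84.6))
E
```

```text
[ -4.8401   8.5524  -9.4627  -0.0149 -72.2012 -69.5015]
now [ 0.5109 -0.2357  0.2972] [ 179.911    -0.1976 -164.346 ] w 0.0501 t 34.05
 turn x 8 [ 0.0265 -0.0128 -9.9683]
 shift x 3 [ 0.0335 -0.0277  0.0257]
```

>>> {"op": "carry_out", "data": {"commands": [{"dp":[0,0,0],"rotation":[0,0,-10]},{"dp":[0,0,0],"rotation":[0,0,-10]},{"dp":[0,0,0],"rotation":[0,0,-10]},{"dp":[0,0,0],"rotation":[0,0,-10]},{"dp":[0,0,0],"rotation":[0,0,-10]},{"dp":[0,0,0],"rotation":[0,0,-10]},{"dp":[0,0,0],"rotation":[0,0,-10]},{"dp":[0,0,0],"rotation":[0,0,-9.7]}]}}

```text
t: 35.05
eef_pos: [0.5103, -0.2348, 0.2997]
ee_rot: [3.141, 0.0, -1.476]
force: [1.0, -0.1, 0.1]
width: 0.0502
gripper_force: 0.0
```

>>> {"op": "carry_out", "data": {"commands": [{"dp":[0.033,-0.028,0.025],"rotation":[0,0,0]},{"dp":[0.033,-0.028,0.025],"rotation":[0,0,0]},{"dp":[0.033,-0.028,0.025],"rotation":[0,0,0]},{"dp":[0,0,0],"rotation":[0,0,0]},{"dp":[0,0,0],"rotation":[0,0,0]},{"dp":[0,0,0],"rotation":[0,0,0]}]}}

```text
t: 35.8
eef_pos: [0.6027, -0.3256, 0.2262]
ee_rot: [-3.14, -0.001, -1.482]
force: [0.3, 0.2, -0.5]
width: 0.0499
gripper_force: 0.0
```

```bash
python3 - <<'E'
from m2 import *
view('wrist','w5'); view('top','t5')
plan((.603,-.328,.029,-84.6))
E
```

```text
handle [ 0.4228 -0.3115  0.0476] ((420.0517272949219, -310.2203063964844), (22.726224899291992, 100.48589324951172), 89.2980728149414)
wrist lid 0.78 [173.0, 475.9] [ 0.4271 -0.3533  0.0085] ((415.7887878417969, -329.4314880371094), (163.25827026367188, 197.04774475097656), 89.32027435302734)
wrist straightedge 0.77 [159.4, 327.1] [ 0.6036 -0.3475  0.0326] ((602.8090209960938, -338.6397399902344), (24.098859786987305, 206.49234008789062), 5.41460657119751)
handle [ 0.4162 -0.3107  0.0474] ((421.4200134277344, -309.2773742675781), (96.28093719482422, 20.38081169128418), 0.3832748532295227)
top lid 0.81 [264.9, 446.0] [ 0.416  -0.3645  0.0072] ((419.200439453125, -362.8185729980469), (104.21720886230469, 189.6656494140625), 84.37067413330078)
top straightedge 0.61 [206.5, 443.0] [ 0.6047 -0.3344  0.0314] ((604.6538696289062, -335.16900634765625), (23.32167625427246, 53.96689987182617), 7.294304847717285)
top straightedge 0.34 [223.4, 340.0] [0.5711 0.0338 0.0315] ((540.5018310546875, 32.51360321044922), (88.31912231445312, 136.40972900390625), 85.3629379272461)
top chest 0.6 [224.1, 339.3] [ 0.5398 -0.0088  0.1074] ((536.348876953125, -15.468116760253906), (200.33834838867188, 188.05845642089844), 85.30706024169922)
now [ 0.6027 -0.3259  0.2252] [-179.9674   -0.0091  -84.9075] w 0.0498 t 36.2
 fine turn [-0.0326 -0.0092 -0.3075]
 shift x 4 [ 0.0005 -0.      0.049 ]
```

View pics/w5.png

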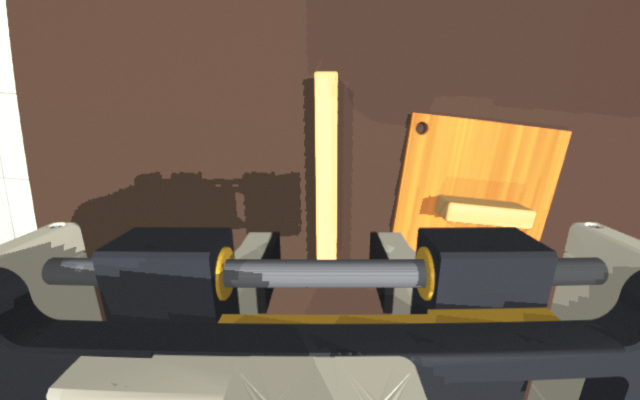

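>>> {"op": "carry_out", "data": {"commands": [{"dp":[0.0025,0,0.05],"rotation":[0,0,-0.3]},{"dp":[0,0,0.05],"rotation":[0,0,0]},{"dp":[0,0,0.05],"rotation":[0,0,0]},{"dp":[0,0,0.03],"rotation":[0,0,0]},{"dp":[0,0,0.012],"rotation":[0,0,0]},{"dp":[0,0,0.004],"rotation":[0,0,0]},{"dp":[0,0,0],"rotation":[0,0,0]},{"dp":[0,0,0],"rotation":[0,0,0]}]}}

```text
t: 37.2
eef_pos: [0.6038, -0.3287, 0.0303]
ee_rot: [-3.139, -0.001, -1.477]
force: [-0.3, -0.2, 0.5]
width: 0.0501
gripper_force: 0.0
```

>>> {"op": "carry_out", "data": {"commands": [{"dp":[0,0,0],"rotation":[0,0,0]},{"dp":[0,0,0],"rotation":[0,0,0]},{"dp":[0,0,0],"rotation":[0,0,0]},{"dp":[0,0,0],"rotation":[0,0,0]},{"dp":[0,0,0],"rotation":[0,0,0]},{"dp":[0,0,0],"rotation":[0,0,0]}], "grip": 0.01, "force": 25}}

```text
t: 37.95
eef_pos: [0.6029, -0.3285, 0.0289]
ee_rot: [3.142, -0.0, -1.477]
force: [-1.8, 0.4, 2.9]
width: 0.0236
gripper_force: 25.0
```

>>> {"op": "carry_out", "data": {"commands": [{"dp":[0,0,-0.03],"rotation":[0,0,0]},{"dp":[0,0,-0.05],"rotation":[0,0,0]},{"dp":[0,0,-0.05],"rotation":[0,0,0]},{"dp":[0,0,-0.05],"rotation":[0,0,0]},{"dp":[0,0,0],"rotation":[0,0,0]},{"dp":[0,0,0],"rotation":[0,0,0]}]}}

```text
t: 38.7
eef_pos: [0.6026, -0.3281, 0.2079]
ee_rot: [3.141, 0.001, -1.477]
force: [-0.3, -0.2, -2.4]
width: 0.0238
gripper_force: 25.0
```

```bash
python3 - <<'E'
from plan import *
C=np.array([.5353,-.0147]); a=np.radians(-4.65)
def w(cx,cy): return C+[np.cos(a)*cx-np.sin(a)*cy, np.sin(a)*cx+np.cos(a)*cy]
n=w(-.060,0);f=w(.060,0); print(n,f)
plan((*n,.209,-94.65),(*n,.15,-94.65),(*f,.15,-94.65))
E
```

```text
[ 0.4755 -0.0098] [ 0.5951 -0.0196]
now [ 0.6026 -0.3281  0.2079] [179.9747   0.0538 -84.6354] w 0.0238 t 38.7
 turn x 1 [ 0.03    0.0514 10.0146]
 shift x 6 [-0.0512  0.0254 -0.0002]
 shift x 1 [ 0.    -0.     0.059]
 shift x 2 [ 0.   -0.06 -0.  ]
```

>>> {"op": "carry_out", "data": {"commands": [{"dp":[0,0,0],"rotation":[0,0,10]},{"dp":[-0.0512,0.0256,0],"rotation":[0,0,0]},{"dp":[-0.0512,0.0256,0],"rotation":[0,0,0]},{"dp":[-0.0512,0.0256,0],"rotation":[0,0,0]},{"dp":[-0.0512,0.0256,0],"rotation":[0,0,0]},{"dp":[-0.0512,0.0256,0],"rotation":[0,0,0]},{"dp":[-0.0512,0.0256,0],"rotation":[0,0,0]},{"dp":[0,0,0],"rotation":[0,0,0]}]}}

```text
t: 39.7
eef_pos: [0.4727, -0.0072, 0.2076]
ee_rot: [3.139, -0.0, -1.647]
force: [0.9, -0.1, -1.6]
width: 0.0242
gripper_force: 25.0
```

>>> {"op": "carry_out", "data": {"commands": [{"dp":[0,0,0.03],"rotation":[0,0,0]},{"dp":[0,0,0.02],"rotation":[0,0,0]},{"dp":[0,0,0],"rotation":[0,0,0]},{"dp":[0,0,0],"rotation":[0,0,0]},{"dp":[0,0,0],"rotation":[0,0,0]}]}}

```text
t: 40.33
eef_pos: [0.4751, -0.01, 0.1594]
ee_rot: [-3.141, 0.0, -1.652]
force: [0.6, -0.0, -1.4]
width: 0.0239
gripper_force: 25.0
```

```bash
python3 - <<'E'
from m2 import *
plan((.4745,-.0098,.137,-94.65)); print(readout.get_state()['force'],np.degrees(readout.get_state()['q']))
p,d,s=grab('scene'); save('s6',cv2.resize(p[100:260,180:420],None,fx=3,fy=3,interpolation=cv2.INTER_CUBIC))
E
```

```text
now [ 0.4751 -0.01    0.1594] [-179.9459    0.0192  -94.6387] w 0.0239 t 40.33
 shift x 1 [-0.0002  0.0006  0.0224]
[ 0.5627 -0.0436 -1.4131] [ 22.5986   6.4996 -31.3019   0.0097 -52.1416 -27.2433]
```

View pics/s6.png

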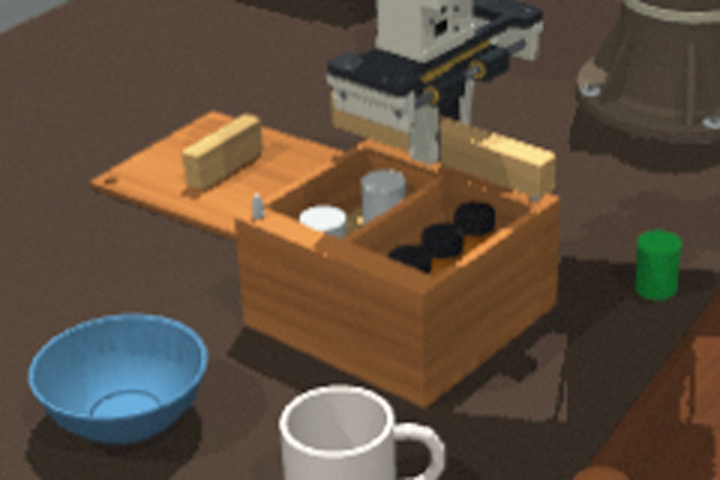

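>>> {"op": "carry_out", "data": {"commands": [{"dp":[0,0.0006,0.012],"rotation":[0,0,0]},{"dp":[0,0,0.006],"rotation":[0,0,0]},{"dp":[0,0,0.002],"rotation":[0,0,0]},{"dp":[0,0,0],"rotation":[0,0,0]},{"dp":[0,0,0],"rotation":[0,0,0]},{"dp":[0,0,0],"rotation":[0,0,0]}]}}

```text
t: 41.12
eef_pos: [0.4741, -0.0098, 0.139]
ee_rot: [-3.141, 0.0, -1.651]
force: [-0.0, -0.6, -1.1]
width: 0.0239
gripper_force: 25.0
```

>>> {"op": "carry_out", "data": {"commands": [{"dp":[0,0,0.001],"rotation":[0,0,0]},{"dp":[0,0,0.001],"rotation":[0,0,0]},{"dp":[0,0,0],"rotation":[0,0,0]},{"dp":[0,0,0],"rotation":[0,0,0]}]}}

```text
t: 41.62
eef_pos: [0.474, -0.0099, 0.1368]
ee_rot: [-3.142, 0.0, -1.651]
force: [-0.8, 0.1, 0.2]
width: 0.0237
gripper_force: 25.0
```

>>> {"op": "carry_out", "data": {"commands": [{"dp":[0,0,0.0005],"rotation":[0,0,0]},{"dp":[0,0,0],"rotation":[0,0,0]},{"dp":[0,0,0],"rotation":[0,0,0]}]}}

```text
t: 42.0
eef_pos: [0.4741, -0.0099, 0.1368]
ee_rot: [-3.141, -0.0, -1.651]
force: [-2.9, 1.5, 7.3]
width: 0.0239
gripper_force: 25.0
```

>>> {"op": "carry_out", "data": {"commands": [{"dp":[0,0,0],"rotation":[0,0,0]},{"dp":[0,0,0],"rotation":[0,0,0]},{"dp":[0,0,0],"rotation":[0,0,0]},{"dp":[0,0,0],"rotation":[0,0,0]}], "grip": 0.03}}

```text
t: 42.5
eef_pos: [0.474, -0.0099, 0.1362]
ee_rot: [3.141, -0.0, -1.651]
force: [0.4, 0.2, -0.1]
width: 0.03
gripper_force: 0.0
```

>>> {"op": "carry_out", "data": {"commands": [{"dp":[0,0,0],"rotation":[0,0,0]},{"dp":[0,0,0],"rotation":[0,0,0]},{"dp":[0,0,0],"rotation":[0,0,0]},{"dp":[0,0,0],"rotation":[0,0,0]}], "grip": 0.01, "force": 15}}

```text
t: 43.0
eef_pos: [0.474, -0.0099, 0.1362]
ee_rot: [3.142, 0.0, -1.651]
force: [-0.5, -0.2, 0.2]
width: 0.0243
gripper_force: 15.0
```

```bash
python3 - <<'E'
from m2 import *
plan((.5961,-.0196,.137,-94.65)); print(readout.get_state()['force'])
for n in('scene','wrist'):
    p,d,s=grab(n); X=cloud(n,d,s)
    q=vision.trace('straightedge',n)[0]; P=X[q['pixels']]; P=P[np.abs(P[:,2]-.140)<.006]
    print(n,q['score'],len(P),P.mean(0) if len(P) else 0, cv2.minAreaRect((P[:,:2]*1000).astype(np.float32)) if len(P) else 0)
E
```

```text
now [ 0.474  -0.0099  0.1362] [179.9968   0.0011 -94.6175] w 0.0243 t 43.0
 shift x 3 [-0.0001 -0.0408 -0.0003]
[-0.4702 -0.1808  0.1663]
scene 0.79 242 [0.4834 0.0505 0.1382] ((481.5257873535156, 44.59023666381836), (112.45401763916016, 29.551433563232422), 83.717529296875)
wrist 0.83 15465 [ 0.469  -0.0686  0.1407] ((470.1067810058594, -54.88624572753906), (136.3437042236328, 24.33794403076172), 85.32003021240234)
```

>>> {"op": "carry_out", "data": {"commands": [{"dp":[0,0,0.0004],"rotation":[0,0,0]},{"dp":[0,-0.01,0],"rotation":[0,0,0]},{"dp":[0,-0.012,0],"rotation":[0,0,0]},{"dp":[0,-0.012,0],"rotation":[0,0,0]},{"dp":[0,-0.012,0],"rotation":[0,0,0]}]}}

```text
t: 43.82
eef_pos: [0.5194, -0.0139, 0.1362]
ee_rot: [3.14, -0.001, -1.651]
force: [-5.4, 0.6, 9.9]
width: 0.0238
gripper_force: 15.0
```

```bash
python3 - <<'E'
from m2 import *
plan((.5961,-.0196,.136,-94.65)); print(readout.get_state()['force'])
E
```

```text
now [ 0.5194 -0.0139  0.1362] [179.9128  -0.0358 -94.6187] w 0.0238 t 43.83
 shift x 2 [-0.0003 -0.0385  0.0001]
[-5.4366  0.5673  9.9274]
```

>>> {"op": "carry_out", "data": {"commands": [{"dp":[0,-0.012,0],"rotation":[0,0,0]},{"dp":[0,-0.012,0],"rotation":[0,0,0]},{"dp":[0,-0.012,0],"rotation":[0,0,0]},{"dp":[0,-0.012,0],"rotation":[0,0,0]}]}}

```text
t: 44.32
eef_pos: [0.5673, -0.0177, 0.1362]
ee_rot: [3.14, -0.001, -1.651]
force: [-5.4, -0.3, 7.9]
width: 0.0236
gripper_force: 15.0
```

>>> {"op": "carry_out", "data": {"commands": [{"dp":[0,-0.012,0],"rotation":[0,0,0]},{"dp":[0,-0.01,0],"rotation":[0,0,0]},{"dp":[0,-0.006,0],"rotation":[0,0,0]},{"dp":[0,0,0],"rotation":[0,0,0]},{"dp":[0,0,0],"rotation":[0,0,0]},{"dp":[0,0,0],"rotation":[0,0,0]}]}}

```text
t: 45.08
eef_pos: [0.5959, -0.02, 0.1362]
ee_rot: [-3.141, -0.0, -1.651]
force: [-0.1, -2.9, 5.0]
width: 0.0238
gripper_force: 15.0
```

```bash
python3 - <<'E'
from m2 import *
plan((.5961,-.0196,.136,-94.65)); print(readout.get_state()['force'])
n='wrist'; p,d,s=grab(n); X=cloud(n,d,s); save('w7',p)
q=vision.trace('straightedge',n)[0]; P=X[q['pixels']]; P=P[np.abs(P[:,2]-.140)<.006]
print(n,q['score'],len(P),P.mean(0),cv2.minAreaRect((P[:,:2]*1000).astype(np.float32)))
view('top','t7')
E
```

```text
now [ 0.5959 -0.02    0.1362] [-179.9614   -0.0201  -94.6142] w 0.0238 t 45.08
 shift x 1 [-0.0004 -0.0002  0.0002]
[-0.072  -2.9002  4.9957]
wrist 0.93 15365 [ 0.591  -0.0786  0.1406] ((591.9814453125, -65.22868347167969), (135.82827758789062, 24.235076904296875), 85.4881362915039)
handle [ 0.3884 -0.2948  0.0467] ((387.301513671875, -295.5501403808594), (96.4623794555664, 23.684465408325195), 0.26716819405555725)
top lid 0.83 [269.2, 424.5] [ 0.3877 -0.2929  0.007 ] ((387.10382080078125, -295.95965576171875), (188.4259490966797, 206.01258850097656), 0.7185690402984619)
top chest 0.97 [242.1, 345.9] [ 0.4715 -0.0214  0.1073] ((514.4374389648438, -13.954597473144531), (199.97361755371094, 144.03160095214844), 85.32403564453125)
```

View pics/w7.png

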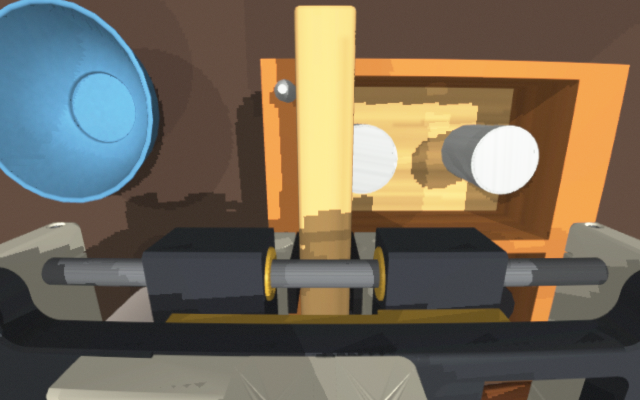

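>>> {"op": "carry_out", "data": {"commands": [{"dp":[0,0,0],"rotation":[0,0,0]},{"dp":[0,0,-0.02],"rotation":[0,0,0]},{"dp":[0,0,-0.05],"rotation":[0,0,0]},{"dp":[0.0522,-0.0056,0],"rotation":[0,0,0]},{"dp":[0.0522,-0.0056,0],"rotation":[0,0,0]},{"dp":[0.0522,-0.0056,0],"rotation":[0,0,0]},{"dp":[0.0522,-0.0056,0],"rotation":[0,0,0]},{"dp":[0.0522,-0.0056,0],"rotation":[0,0,0]}], "force": 25}}

```text
t: 46.38
eef_pos: [0.6023, -0.2831, 0.2048]
ee_rot: [3.141, 0.001, -1.651]
force: [0.4, 0.2, -0.8]
width: 0.0237
gripper_force: 25.0
```

>>> {"op": "carry_out", "data": {"commands": [{"dp":[0.0522,-0.0056,0],"rotation":[0,0,0]},{"dp":[0,0,0.03],"rotation":[0,0,-10]},{"dp":[0,0,0.05],"rotation":[0,0,0]},{"dp":[0,0,0.04],"rotation":[0,0,0]},{"dp":[0,0,0.03],"rotation":[0,0,0]},{"dp":[0,0,0],"rotation":[0,0,0]},{"dp":[0,0,0],"rotation":[0,0,0]}]}}

```text
t: 47.25
eef_pos: [0.6046, -0.3346, 0.0567]
ee_rot: [-3.141, -0.0, -1.476]
force: [0.5, -0.5, -1.0]
width: 0.024
gripper_force: 25.0
```

```bash
python3 - <<'E'
from m2 import *
plan((.604,-.335,.0282,-84.6)); print(readout.get_state()['force'])
E
```

```text
now [ 0.6046 -0.3346  0.0567] [-179.9573   -0.0246  -84.5938] w 0.024 t 47.25
 shift x 1 [0.0003 0.0006 0.0285]
[ 0.4934 -0.4665 -1.0358]
```

>>> {"op": "carry_out", "data": {"commands": [{"dp":[0,0,0.02],"rotation":[0,0,0]},{"dp":[0,0,0.006],"rotation":[0,0,0]},{"dp":[0,0,0.002],"rotation":[0,0,0]},{"dp":[0,0,0],"rotation":[0,0,0]},{"dp":[0,0,0],"rotation":[0,0,0]}]}}

```text
t: 47.88
eef_pos: [0.6041, -0.3346, 0.0283]
ee_rot: [-3.141, -0.0, -1.477]
force: [-1.5, 0.7, 0.8]
width: 0.0238
gripper_force: 25.0
```

>>> {"op": "carry_out", "data": {"commands": [{"dp":[0,0,0],"rotation":[0,0,0]},{"dp":[0,0,0],"rotation":[0,0,0]},{"dp":[0,0,0],"rotation":[0,0,0]},{"dp":[0,0,0],"rotation":[0,0,0]},{"dp":[0,0,-0.02],"rotation":[0,0,0]},{"dp":[0,0,-0.05],"rotation":[0,0,0]},{"dp":[0,0,-0.06],"rotation":[0,0,0]},{"dp":[0,0,-0.06],"rotation":[0,0,0]}], "grip": 0.045}}

```text
t: 48.88
eef_pos: [0.6037, -0.3347, 0.2215]
ee_rot: [-3.14, -0.001, -1.477]
force: [1.5, -0.4, -0.1]
width: 0.045
gripper_force: 0.0
```

>>> {"op": "carry_out", "data": {"commands": [{"dp":[0,0,-0.04],"rotation":[0,0,10]},{"dp":[0,0,-0.04],"rotation":[0,0,10]},{"dp":[0,0,0],"rotation":[0,0,10]},{"dp":[0,0,0],"rotation":[0,0,10]},{"dp":[0,0,0],"rotation":[0,0,10]},{"dp":[0,0,0],"rotation":[0,0,10]},{"dp":[0,0,0],"rotation":[0,0,10]},{"dp":[0,0,0],"rotation":[0,0,10]}]}}

```text
t: 49.88
eef_pos: [0.6036, -0.3346, 0.2997]
ee_rot: [-3.141, 0.001, -2.879]
force: [0.2, -0.0, -0.4]
width: 0.0449
gripper_force: 0.0
```

>>> {"op": "carry_out", "data": {"commands": [{"dp":[0,0,0],"rotation":[0,0,10]},{"dp":[0.05,0.03,0],"rotation":[0,0,5]},{"dp":[0.05,0.02,0],"rotation":[0,0,0]},{"dp":[0.05,0,0],"rotation":[0,0,0]},{"dp":[0,0,0],"rotation":[0,0,0]},{"dp":[0,0,0],"rotation":[0,0,0]},{"dp":[0,0,0],"rotation":[0,0,0]}]}}

```text
t: 50.75
eef_pos: [0.4519, -0.2902, 0.2982]
ee_rot: [-3.141, 0.0, -3.135]
force: [-0.6, -0.0, -0.4]
width: 0.0449
gripper_force: 0.0
```

```bash
python3 - <<'E'
from m2 import *
view('wrist','w8'); view('top','t8')
plan((.387,-.2955,.2,180.3),(.387,-.2955,.036,180.3))
E
```

```text
handle [ 0.3837 -0.295   0.0485] ((384.946533203125, -294.9852600097656), (21.86362075805664, 99.38333129882812), 88.88011169433594)
wrist lid 0.62 [113.2, 321.4] [ 0.3799 -0.2952  0.0087] ((384.9837341308594, -295.14984130859375), (206.67311096191406, 193.53575134277344), 89.00057220458984)
wrist chest 0.57 [193.3, 541.9] [ 0.4692 -0.0246  0.1087] ((529.0404052734375, -14.675056457519531), (201.4449005126953, 179.23208618164062), 85.5271224975586)
handle [ 0.3607 -0.2947  0.0466] ((361.2639465332031, -295.6243896484375), (23.839401245117188, 43.70960998535156), 89.96158599853516)
top lid 0.7 [289.0, 436.8] [ 0.3294 -0.3396  0.0072] ((336.6216735839844, -333.456298828125), (86.33648681640625, 122.87455749511719), 0.034070298075675964)
top straightedge 0.58 [203.6, 437.1] [ 0.6059 -0.3308  0.0315] ((605.9545288085938, -333.8105773925781), (24.156177520751953, 224.8826141357422), 5.28262996673584)
top chest 0.66 [220.2, 335.3] [0.5452 0.0001 0.1074] ((536.4072875976562, -14.9683837890625), (198.8541259765625, 188.29840087890625), 85.21261596679688)
now [ 0.4513 -0.2901  0.2976] [ 179.9932   -0.0355 -179.6128] w 0.0449 t 51.15
 shift x 2 [ 0.0322 -0.0026  0.0488]
 shift x 3 [ 0.     -0.      0.0547]
```

View pics/w8.png

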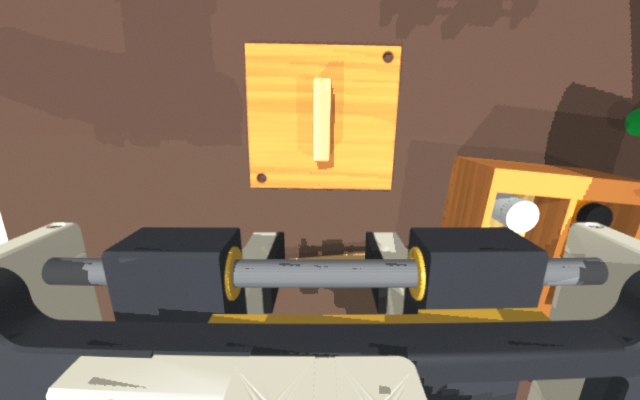

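```bash
cat > px.py <<'E'
from m2 import *
def ray(n,uv,z,s):
    c=vision.calibration(n); x=cv2.undistortPoints(np.float32(uv).reshape(-1,1,2),K(c),np.array(c['dist'],float)).reshape(-1,2)
    Rm,o=pose(n,s); D=np.c_[x,np.ones(len(x))]@Rm.T; return o+D*((z-o[2])/D[:,2:])
E
python3 - <<'E'
from px import *
p,d,s=grab('wrist'); g=p.astype(int).max(2); H=[]
for u,v in((388,57),(262,178)):
    w=g[v-11:v+12,u-11:u+12]; m=w<110; n,L,st,ce=cv2.connectedComponentsWithStats(m.astype(np.uint8))
    i=1+np.argmin([np.hypot(*(c-11)) for c in ce[1:]]); H.append((ce[i][0]+u-11,ce[i][1]+v-11)); print(H[-1],st[i])
W=ray('wrist',H,.005,s); print(W)
dv=W[1]-W[0]; print('centre',W.mean(0),'len',np.hypot(*dv[:2]),'(.2334) yaw',np.degrees(np.arctan2(dv[1],dv[0])-np.arctan2(-168,162)))
E
```

```text
(np.float64(386.75), np.float64(54.5625)) [ 7  7  7  4 16]
(np.float64(261.5), np.float64(175.0)) [10  8  2  1  2]
[[ 0.3015 -0.2108  0.005 ]
 [ 0.4611 -0.3796  0.005 ]]
centre [ 0.3813 -0.2952  0.005 ] len 0.23233806492841855 (.2334) yaw -0.5872647374270766
```

```bash
python3 - <<'E'
from px import *
p,d,s=grab('wrist'); hsv=cv2.cvtColor(p,cv2.COLOR_RGB2HSV)
w=p[170:187,254:271].max(2); print(w[::2,::2])
m=((p[...,0].astype(int)-p[...,2])>70)&(p[...,0]>140); m[:, :200]=0; m[:,420:]=0; m[215:]=0
n,L,st,ce=cv2.connectedComponentsWithStats(m.astype(np.uint8)); i=1+np.argmax(st[1:,4]); print(st[i])
v,u=np.nonzero(L==i); W=ray('wrist',np.c_[u,v],.008,s)[:,:2]*1000
print(cv2.minAreaRect(W.astype(np.float32)))
c=np.array([385,-295]); 
for k in(-70,-40,40,70):
    a=W[np.abs(W[:,1]-c[1]-k)<4][:,0]; b=W[np.abs(W[:,0]-c[0]-k)<4][:,1]; print(k,a.min().round(1),a.max().round(1),b.min().round(1),b.max().round(1))
E
```

```text
[[253 253 253 253 253 253 253 253 253]
 [252 252 253 253 253 254 254 254 254]
 [254 254 233 168 183 249 254 254 254]
 [255 250 107 117 113 140 253 255 255]
 [255 221  89 117 124 125 227 255 255]
 [254 237 120 119 118 112 239 255 255]
 [254 252 219 142 146 188 252 254 254]
 [253 253 252 246 248 252 253 253 253]
 [253 253 253 253 253 253 253 253 253]]
[  244    43   158   148 20876]
((385.71490478515625, -295.0416259765625), (202.93264770507812, 190.78236389160156), 89.273681640625)
-70 289.5 479.3 -394.3 -193.2
-40 290.6 480.5 -395.9 -193.0
40 291.2 481.5 -396.3 -194.2
70 292.0 481.3 -396.6 -195.1
```

>>> {"op": "carry_out", "data": {"commands": [{"dp":[0,0,0],"rotation":[0,0,1.35]},{"dp":[0.0322,-0.003,0.04],"rotation":[0,0,0]},{"dp":[0.0325,-0.003,0.04],"rotation":[0,0,0]},{"dp":[0,0,0.055],"rotation":[0,0,0]},{"dp":[0,0,0.055],"rotation":[0,0,0]},{"dp":[0,0,0.03],"rotation":[0,0,0]},{"dp":[0,0,0],"rotation":[0,0,0]},{"dp":[0,0,0],"rotation":[0,0,0]}]}}

```text
t: 52.25
eef_pos: [0.3873, -0.2953, 0.079]
ee_rot: [-3.141, 0.001, 3.125]
force: [-0.3, 0.5, 0.3]
width: 0.045
gripper_force: 0.0
```

```bash
python3 - <<'E'
from px import *
plan((.3865,-.295,.039,179.05))
E
```

```text
now [ 0.3873 -0.2953  0.079 ] [-179.9596    0.0759  179.0375] w 0.045 t 52.25
 shift x 1 [0.0008 0.0003 0.04  ]
```

Grip with 40 N and lift.

>>> {"op": "carry_out", "data": {"commands": [{"dp":[0.0005,0.0003,0.025],"rotation":[0,0,0]},{"dp":[0,0,0.012],"rotation":[0,0,0]},{"dp":[0,0,0.003],"rotation":[0,0,0]},{"dp":[0,0,0],"rotation":[0,0,0]},{"dp":[0,0,0],"rotation":[0,0,0]}]}}

```text
t: 52.88
eef_pos: [0.3864, -0.2948, 0.0385]
ee_rot: [-3.141, 0.001, 3.125]
force: [0.2, -0.1, 0.7]
width: 0.045
gripper_force: 0.0
```

>>> {"op": "carry_out", "data": {"commands": [{"dp":[0,0,0],"rotation":[0,0,0]},{"dp":[0,0,0],"rotation":[0,0,0]},{"dp":[0,0,0],"rotation":[0,0,0]},{"dp":[0,0,0],"rotation":[0,0,0]},{"dp":[0,0,0],"rotation":[0,0,0]},{"dp":[0,0,0],"rotation":[0,0,0]}], "grip": 0.01, "force": 40}}

```text
t: 53.62
eef_pos: [0.3859, -0.2947, 0.038]
ee_rot: [-3.141, 0.0, 3.125]
force: [-1.3, 0.2, 4.0]
width: 0.0217
gripper_force: 40.0
```

>>> {"op": "carry_out", "data": {"commands": [{"dp":[0,0,-0.02],"rotation":[0,0,0]},{"dp":[0,0,-0.04],"rotation":[0,0,0]},{"dp":[0,0,-0.05],"rotation":[0,0,0]},{"dp":[0,0,-0.05],"rotation":[0,0,0]},{"dp":[0,0,0],"rotation":[0,0,0]},{"dp":[0,0,0],"rotation":[0,0,0]},{"dp":[0,0,0],"rotation":[0,0,0]}]}}

```text
t: 54.5
eef_pos: [0.3848, -0.2942, 0.1961]
ee_rot: [3.14, -0.003, 3.124]
force: [0.6, 1.6, -3.4]
width: 0.0219
gripper_force: 40.0
```

```bash
python3 - <<'E'
from px import *
print(readout.get_state()['force'])
plan((.5353,-.0147,.2,175.35))
p,d,s=grab('wrist'); save('w9',p); X=cloud('wrist',d,s); zl=s['eef_pos'][2]-.039+.008
m=np.abs(X[...,2]-zl)<.006; P=X[m]; P=P[np.abs(P[:,0]-s['eef_pos'][0])<.13]
print('plate z',P[:,2].mean(),zl,cv2.minAreaRect((P[:,:2]*1000).astype(np.float32)),s['eef_pos'])
E
```

```text
[ 0.6376  1.5643 -3.3897]
now [ 0.3848 -0.2942  0.1961] [179.9296  -0.1764 179.0113] w 0.0219 t 54.5
 turn x 1 [ 0.0648 -0.1786  3.6612]
 shift x 6 [-0.0212  0.0485 -0.0006]
plate z 0.16704858063274816 0.1651329972024269 ((360.78924560546875, -294.4048156738281), (201.54638671875, 142.40135192871094), 89.19825744628906) [ 0.3848 -0.2942  0.1961]
```

View pics/w9.png

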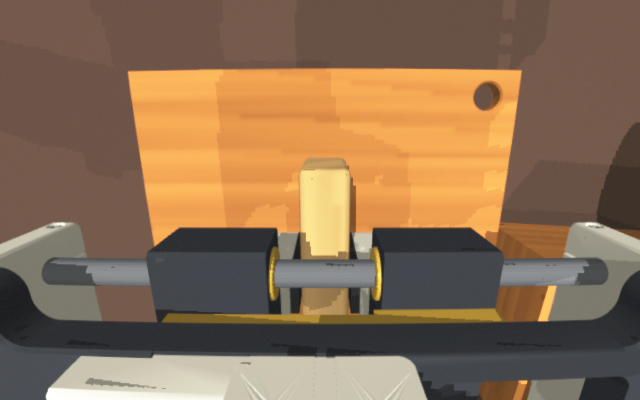

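>>> {"op": "carry_out", "data": {"commands": [{"dp":[0,0,0],"rotation":[0,0,3.65]},{"dp":[-0.0253,0.0462,0],"rotation":[0,0,0]},{"dp":[-0.0253,0.0462,0],"rotation":[0,0,0]},{"dp":[-0.0253,0.0462,0],"rotation":[0,0,0]},{"dp":[-0.0253,0.0462,0],"rotation":[0,0,0]},{"dp":[-0.0253,0.0462,0],"rotation":[0,0,0]},{"dp":[0,0,0],"rotation":[0,0,0]},{"dp":[0,0,0],"rotation":[0,0,0]}]}}

```text
t: 55.55
eef_pos: [0.5299, -0.0744, 0.1965]
ee_rot: [-3.141, -0.003, 3.062]
force: [0.4, -0.4, -3.1]
width: 0.0222
gripper_force: 40.0
```

>>> {"op": "carry_out", "data": {"commands": [{"dp":[0,0,0],"rotation":[0,0,0]},{"dp":[0,0,0],"rotation":[0,0,0]}]}}

```text
t: 55.8
eef_pos: [0.5301, -0.0754, 0.1978]
ee_rot: [-3.142, -0.0, 3.06]
force: [0.7, -0.8, -2.6]
width: 0.0213
gripper_force: 40.0
```

```bash
python3 - <<'E'
from px import *
plan((.5353,-.0147,.196,175.35)); print(readout.get_state()['force'])
p,d,s=grab('wrist'); save('w10',p)
E
```

```text
now [ 0.5301 -0.0754  0.1978] [-179.998    -0.0081  175.3126] w 0.0213 t 55.8
 shift x 2 [-0.0001  0.0305  0.0009]
[ 0.6786 -0.7805 -2.5916]
```

View pics/w10.png

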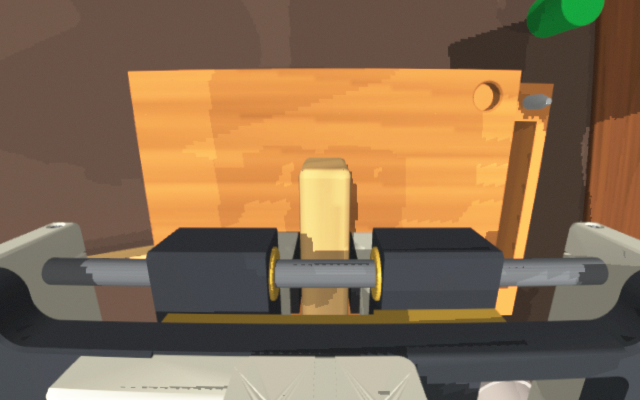

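```bash
python3 - <<'E'
from px import *
p,d,s=grab('wrist'); X=cloud('wrist',d,s)
w=p[88:114,512:562].astype(int); sat=w.max(2)-w.min(2); m=(sat<60)&(w.max(2)>75)
n,L,st,ce=cv2.connectedComponentsWithStats(m.astype(np.uint8)); 
for r in m: print(''.join('#' if k else '.' for k in r))
i=1+np.argmax([st[k,4] if st[k,0]+st[k,2]<46 else 0 for k in range(1,n)]); print(st[i],ce[i])
Z=X[88:114,512:562,2][L==i]; print('z',np.nanpercentile(Z,[5,50,95]))
P=X[88:114,512:562][L==i]; print('pin cloud',np.nanmedian(P,0),np.nanmin(P,0),np.nanmax(P,0))
# hole: edge of brighter interior -> via depth drop
zl=s['eef_pos'][2]-.038+.008; hw=X[82:112,472:502]; h=(hw[...,2]<zl-.02); v,u=np.nonzero(h); print('hole px',h.sum(),u.mean()+472,v.mean()+82,u.min()+472,u.max()+472,v.min()+82,v.max()+82)
H=ray('wrist',[[u.mean()+472,v.mean()+82]],zl-.003,s)[0]
for uv,z in(((546,101),.126),((536.5,101),.118),((527,101),.110)): print(uv,ray('wrist',[uv],z,s)[0])
print('hole',H)
a=np.radians(-4.65);c,sn=np.cos(a),np.sin(a)
print('lid centre from hole', H[:2]-[c*-.081-sn*.084, sn*-.081+c*.084], 'tcp',s['eef_pos'])
print('pin_a by chest est', .5353+c*-.081-sn*.084, -.0147+sn*-.081+c*.084)
E
```

```text
.........................................#........
.........................................#........
.........................................#........
.........................................#........
.........................................#........
.........................................#........
......................###########.......#.........
...............###################......#.........
..............######################....#.........
............#########################...#.........
............#############################.........
...........##############################.........
...........##############################.........
..........###############################.........
..........##############################..........
..........##############################..........
..........###########################..#..........
...........#########################..##..........
...........#######################....#...........
............####################......#...........
.............#################........#...........
................#########.............#...........
......................................#...........
.....................................##...........
.....................................#............
.....................................#............
[ 10   0  32  26 400] [24.8775 13.3075]
z [0.0013 0.1209 0.1288]
pin cloud [0.4598 0.0728 0.1209] [ 0.4479  0.0695 -0.0012] [0.4733 0.1733 0.1304]
hole px 381 482.7742782152231 96.56955380577428 474 492 84 110
(546, 101) [0.4599 0.0763 0.126 ]
(536.5, 101) [0.4596 0.0752 0.118 ]
(527, 101) [0.4592 0.0737 0.11  ]
hole [0.4552 0.0138 0.1649]
lid centre from hole [ 0.5291 -0.0764] tcp [ 0.5302 -0.0753  0.1979]
pin_a by chest est 0.46137638529264113 0.07559008355626853
```

>>> {"op": "carry_out", "data": {"commands": [{"dp":[0.0006,0.03,0],"rotation":[0,0,0]},{"dp":[0,0.0307,0],"rotation":[0,0,0]},{"dp":[0,0,0],"rotation":[0,0,0]},{"dp":[0,0,0.015],"rotation":[0,0,0]},{"dp":[0,0,0.01],"rotation":[0,0,0]},{"dp":[0,0,0],"rotation":[0,0,0]},{"dp":[0,0,0],"rotation":[0,0,0]},{"dp":[0,0,0],"rotation":[0,0,0]}]}}

```text
t: 56.9
eef_pos: [0.5351, -0.0142, 0.1732]
ee_rot: [3.141, 0.001, 3.061]
force: [-0.3, 0.8, -2.4]
width: 0.0218
gripper_force: 40.0
```

```bash
python3 - <<'E'
from px import *
plan((.5345,-.0147,.146,175.35)); print(readout.get_state()['force'],readout.get_state()['moment'])
p,d,s=grab('wrist'); p2,_,_=grab('scene')
A=cv2.resize(p[70:125,455:535],None,fx=7,fy=7,interpolation=cv2.INTER_CUBIC)[:385,:560]
B=cv2.resize(p2[150:200,235:385],None,fx=3.7,fy=3.7,interpolation=cv2.INTER_CUBIC)[:200,:560]
save('c11',np.vstack([A,cv2.resize(B,(560,187))]))
E
```

```text
now [ 0.5351 -0.0142  0.1732] [179.9927   0.0336 175.3736] w 0.0218 t 56.9
 shift x 1 [ 0.0006 -0.0006  0.0272]
[-0.3122  0.7871 -2.4219] [ 0.0171  0.0012 -0.0343]
```

View pics/c11.png

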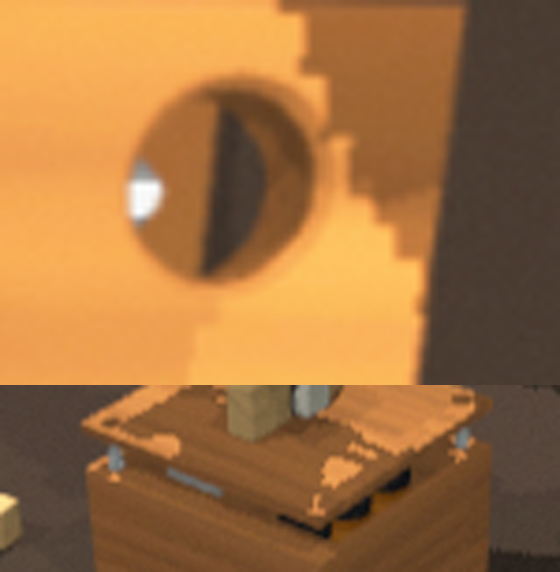

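```bash
python3 - <<'E'
from px import *
s=readout.get_state(); zt=s['eef_pos'][2]-.030
print('hole',ray('wrist',[[486.7,95.7]],zt,s)[0],'pin left part visible',ray('wrist',[[475,97.4],[477.5,97.4]],.128,s))
print('hole edges',ray('wrist',[[455+130/7,95.7],[455+318/7,95.7],[486.7,70+75/7],[486.7,70+285/7]],zt,s))
E
```

```text
hole [0.4597 0.0756 0.1432] pin left part visible [[0.4599 0.0767 0.128 ]
 [0.46   0.0781 0.128 ]]
hole edges [[0.4593 0.0687 0.1432]
 [0.4602 0.0828 0.1432]
 [0.4524 0.0752 0.1432]
 [0.4673 0.0759 0.1432]]
```

>>> {"op": "carry_out", "data": {"commands": [{"dp":[0,0,0.005],"rotation":[0,0,0]},{"dp":[0,0,0.005],"rotation":[0,0,0]},{"dp":[0,0,0.004],"rotation":[0,0,0]},{"dp":[0,0,0],"rotation":[0,0,0]}]}}

```text
t: 57.5
eef_pos: [0.5346, -0.0141, 0.1583]
ee_rot: [-3.141, -0.001, 3.061]
force: [0.7, 0.9, -2.6]
width: 0.0215
gripper_force: 40.0
```

>>> {"op": "carry_out", "data": {"commands": [{"dp":[0,0,0.005],"rotation":[0,0,0]},{"dp":[0,0,0.004],"rotation":[0,0,0]},{"dp":[0,0,0.002],"rotation":[0,0,0]},{"dp":[0,0,0],"rotation":[0,0,0]},{"dp":[0,0,0],"rotation":[0,0,0]}]}}

```text
t: 58.12
eef_pos: [0.535, -0.014, 0.148]
ee_rot: [3.142, 0.0, 3.061]
force: [-0.5, -0.4, -3.2]
width: 0.0219
gripper_force: 40.0
```

>>> {"op": "carry_out", "data": {"commands": [{"dp":[0,0,0.001],"rotation":[0,0,0]},{"dp":[0,0,0.001],"rotation":[0,0,0]},{"dp":[0,0,0.0005],"rotation":[0,0,0]},{"dp":[0,0,0],"rotation":[0,0,0]},{"dp":[0,0,0],"rotation":[0,0,0]}]}}

```text
t: 58.75
eef_pos: [0.5349, -0.014, 0.146]
ee_rot: [3.142, 0.0, 3.061]
force: [-4.4, 0.4, 5.2]
width: 0.0219
gripper_force: 40.0
```

Seated (force turned to +5 N at the expected height). Release, rise, and check.

>>> {"op": "carry_out", "data": {"commands": [{"dp":[0,0,0],"rotation":[0,0,0]},{"dp":[0,0,0],"rotation":[0,0,0]},{"dp":[0,0,0],"rotation":[0,0,0]},{"dp":[0,0,0],"rotation":[0,0,0]},{"dp":[0,0,-0.02],"rotation":[0,0,0]},{"dp":[0,0,-0.04],"rotation":[0,0,0]},{"dp":[0,0,-0.05],"rotation":[0,0,0]},{"dp":[0,0,-0.05],"rotation":[0,0,0]}], "grip": 0.045}}

```text
t: 59.75
eef_pos: [0.5346, -0.0141, 0.3069]
ee_rot: [-3.141, -0.0, 3.061]
force: [1.1, -0.6, -0.4]
width: 0.0453
gripper_force: 0.0
```

>>> {"op": "carry_out", "data": {"commands": [{"dp":[0.03,-0.05,0],"rotation":[0,0,0]},{"dp":[0.03,-0.05,0],"rotation":[0,0,0]},{"dp":[0,-0.06,0],"rotation":[0,0,0]},{"dp":[0,-0.06,0],"rotation":[0,0,0]},{"dp":[0,0,0],"rotation":[0,0,0]},{"dp":[0,0,0],"rotation":[0,0,0]}]}}

```text
t: 60.5
eef_pos: [0.4571, -0.2287, 0.3051]
ee_rot: [3.141, -0.0, 3.06]
force: [-0.1, 0.1, -0.5]
width: 0.0452
gripper_force: 0.0
```

```bash
python3 - <<'E'
from px import *
p,d,s=grab('scene'); save('s12',p); p,d,s=grab('top'); X=cloud('top',d,s)
a=np.radians(-4.65);c,sn=np.cos(a),np.sin(a)
for cx,cy in((-60,70),(60,70),(-60,-70),(60,-70)):
    x,y=.5365+(c*cx-sn*cy)/1e3,-.0152+(sn*cx+c*cy)/1e3
    m=(np.hypot(X[...,0]-x,X[...,1]-y)<.015); print(cx,cy,np.nanmedian(X[m][:,2]).round(4))
m=(np.abs(X[...,2]-.116)<.006)&(np.hypot(X[...,0]-.536,X[...,1]+.015)<.16); print(cv2.minAreaRect((X[m][:,:2]*1000).astype(np.float32)))
for nm in('mug','bowl','mill','straightedge'):
    q=vision.trace(nm,'top')[0]; P=X[q['pixels']]; P=top_layer(P[np.isfinite(P[:,2])]); print(nm,q['score'],P.mean(0))
E
```

```text
-60 70 0.1155
60 70 0.1161
-60 -70 0.7059
60 -70 0.1152
((536.991943359375, -15.3936767578125), (200.27227783203125, 188.2986602783203), 85.44806671142578)
mug 0.55 [0.7752 0.0949 0.0847]
bowl 0.83 [ 0.781  -0.1106  0.0536]
mill 0.49 [0.7414 0.2867 0.0916]
straightedge 0.6 [ 0.6056 -0.3316  0.0334]
```

View pics/s12.png

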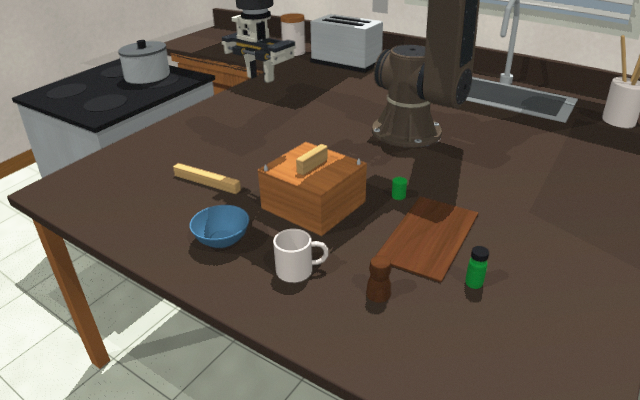

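The scene picture shows the lid flush on the chest at about (313,170) with both pins showing through. The measured plate top is at 0.116 m, as expected. The straightedge is back on the counter at (206,178), and the mug, bowl and mill haven't moved.

```bash
python3 -c "
from station import arm
print(arm.job_done())"
```

```text
the job is handed in; nothing more can be done
None
```

The job is done and handed in: all three jars and two tins stand in the chest below the rim, the straightedge check was made from near to far end and the bar laid back on the counter, and the lid sits flush over both pins with the bystanders untouched.

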